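# Pin fob housings into the coding dock and start programming

## Task

Turn the programmer's dial to off (the round dot), then seat every red fob housing in a nest of its own in the coding dock, lug towards the robot, and lock each with a pin from the rack pushed fully home through the fob's eyelet into the dock. Once all are locked, turn the dial to the long bar mark to start programming. Leave any pin you do not need standing in the rack, and do not disturb the canister, pick tool, key ring or chip carrier.

Things in the scene. Friction and masses are not known exactly. Their poses are not given: they have to be found in the camera images.
- dock: grey coding dock fixed to the desk, block 130 x 270 x 24 mm (x, y, z), origin under its centre, three nests side by side along y, 85 mm apart, on its flat top. A seated fob lies flat on the top in a nest, its x along the dock's x (lug on the -x side, open, towards the robot), eyelet over the nest's hole, origin near dock x = -1 mm. Any fob fits any nest.
- hole0 (a point): mouth centre of nest 0's 10 mm pin hole, which goes right through the dock: dock x -42, y -85, z 24 mm. The nest's two aluminium side rails are 5 mm high, 6 mm thick, 42 mm apart inside (centred on the hole's y), from dock x -15 to 25 mm; its end stop, 5 mm high, from x 30 to 36 mm
- hole1 (a point): mouth centre of nest 1's 10 mm pin hole, which goes right through the dock: dock x -42, y 0, z 24 mm. The nest's two aluminium side rails are 5 mm high, 6 mm thick, 42 mm apart inside (centred on the hole's y), from dock x -15 to 25 mm; its end stop, 5 mm high, from x 30 to 36 mm
- hole2 (a point): mouth centre of nest 2's 10 mm pin hole, which goes right through the dock: dock x -42, y 85, z 24 mm. The nest's two aluminium side rails are 5 mm high, 6 mm thick, 42 mm apart inside (centred on the hole's y), from dock x -15 to 25 mm; its end stop, 5 mm high, from x 30 to 36 mm
- rack: aluminium pin rack fixed to the desk, block 170 x 44 x 34 mm (x, y, z), origin under its centre, three 8 mm through holes on its x axis, at x = -55, 0 and 55 mm, in which the pins stand. It stands left or right of the dock.
- programmer: grey programmer box fixed to the desk, 130 x 130 x 40 mm, origin under its centre, with the dial on top and a white scale round it (round dot = off at the box's +x; long bar = program, 2.0 rad clockwise from the dot; short ticks at 0.5, 1.0, 1.5, 2.5 rad). It stands on the other side from the rack.
- dial_top (a point): centre of the top of the dial's grip, on the vertical turning axis, 75 mm above the desk. The grip is a bar 46 mm long, 12 mm thick, 26 mm tall, on a disc of 48 mm diameter whose top is 49 mm above the desk
- dial (a joint): dial angle in rad, growing clockwise seen from above; stops at -0.4 and 2.9; friction 0.03 N m, stays where left. At 0 the bar grip lies along the programmer's x with its pointer end (white line) to +x, at the round dot (off); at 2.0 the pointer is at the long white bar (program)
- fob0: dark red fob housing (2 or 3 of fob0..2 present, an absent one reads None), lying buttons up. Body 56 x 38 x 18 mm (x, y, z), three black buttons on top; at its -x end a lug 26 mm long and wide, 12 mm high, with a vertical 9 mm eyelet 41 mm from the origin. Origin: centre of the underside of the 56 mm body. 60 g. May get knocked aside.
- fob1: dark red fob housing (2 or 3 of fob0..2 present, an absent one reads None), lying buttons up. Body 56 x 38 x 18 mm (x, y, z), three black buttons on top; at its -x end a lug 26 mm long and wide, 12 mm high, with a vertical 9 mm eyelet 41 mm from the origin. Origin: centre of the underside of the 56 mm body. 60 g. May get knocked aside.
- fob2: dark red fob housing (2 or 3 of fob0..2 present, an absent one reads None), lying buttons up. Body 56 x 38 x 18 mm (x, y, z), three black buttons on top; at its -x end a lug 26 mm long and wide, 12 mm high, with a vertical 9 mm eyelet 41 mm from the origin. Origin: centre of the underside of the 56 mm body. 60 g. May get knocked aside.
- eye0 (a point): lower mouth of the eyelet of fob0: on the hole's axis, level with the fob's underside
- eye1 (a point): lower mouth of the eyelet of fob1: on the hole's axis, level with the fob's underside
- eye2 (a point): lower mouth of the eyelet of fob2: on the hole's axis, level with the fob's underside
- pin0: locking pin: steel shank 6 mm diameter, 30 mm long, lowest 5 mm tapered; black cylindrical head 16 mm diameter, 30 mm tall. Origin at the lower tip, z towards the head. Starts upright in the rack, head resting on the rack's top, tip 4 mm above the desk. 30 g. All three pins are always present.
- pin1: locking pin: steel shank 6 mm diameter, 30 mm long, lowest 5 mm tapered; black cylindrical head 16 mm diameter, 30 mm tall. Origin at the lower tip, z towards the head. Starts upright in the rack, head resting on the rack's top, tip 4 mm above the desk. 30 g. All three pins are always present.
- pin2: locking pin: steel shank 6 mm diameter, 30 mm long, lowest 5 mm tapered; black cylindrical head 16 mm diameter, 30 mm tall. Origin at the lower tip, z towards the head. Starts upright in the rack, head resting on the rack's top, tip 4 mm above the desk. 30 g. All three pins are always present.
- canister: bystander: closed screw-top aluminium canister, 62 mm diameter, 78 mm tall, origin under its centre
- pick: bystander: pick tool lying along its x, black grip 80 mm long and 12 mm thick from x = -100 to -20 mm, steel tip to x = 62 mm; origin on the desk
- keyring: bystander: pewter key ring lying flat, 34 mm outside, 4 mm thick, origin under its centre
- carrier: bystander: grey plastic chip carrier, open tray 50 x 90 x 14 mm, origin under its centre
Mind the look-alikes: they are no part of the job. What is shaped like the fob2 but pink or purple is not meant.

How it is judged:
By the outcome, as a careful person would: the job done as asked, in the order asked, and still so for the second after the job is handed in, with the robot touching nothing.
Of fob0, fob1, fob2 only 2 to 3 are there at a start; the rules pass over those that are not, and their reading is None.
At some moment in a run one of fob0, fob1, fob2 may be knocked a few centimetres aside while the robot is not near it.
It also fails if it takes over 210 s, if anything falls off the work surface, if the arm or the gripper's body presses on something with over 40 N, if the wrist force passes 120 N, or if a joint passes its speed limit or range.

## Robot

A 6-joint arm with a two-finger parallel gripper is mounted at the origin on the work surface. World frame = base frame: x ahead of the robot, y to its left, z up, the work surface at z = 0. Lengths are in m, angles in degrees, forces in N, time in s.
With the tool pointing down it reaches from about 0.3 to 0.775 m from the base axis. Payload 14.6 kg.
Tool frame: the origin (TCP) lies on the centre line of the jaws, within the pads' length; the fingertips stand 25 mm ahead of it and the grasp point (between the pads) lies 6 mm ahead of it; z points along the fingers, y is the direction in which the jaws open and shut (so a half turn about z gives the same grasp; the last joint's range is limited). The gripper opens to 85 mm and grips with 20 to 120 N. Pads are 22 mm wide; open, the fingers measure 114 mm over their backs; the gripper's body (76 mm by 85 mm) begins 54 mm behind the grasp point. The pads swing forward as they close: fully open they stand 13 mm farther back than shut.
Start: joints at [61.73, 17.183, 87.147, -0, 75.671, -3.816], TCP at [0.228, 0.501, 0.256] pointing down, gripper open.
Joint ranges: [-173.82, 173.82], [-45.26, 126.66], [13.44, 144.39], [-59.66, 239.66], [0, 175.72], [-146.38, 146.38]. Speed limits (degrees/s): [127.2, 127.2, 147.25, 180, 180, 180].

## Interface

Orientations are given as a 3x3 rotation matrix whose columns are the frame's x, y, z axes.
In Python, from station import status, grab_frame, get_calibration, bot gives the robot as it stands.
- The arm moves only by the tool arm_command, never from a script. Its argument "moves" is one flat list of numbers, 7 for each row, row after row: the shift along the tool's x, y, z in m, then the turn, a rotation vector about the tool's x, y, z in degrees, then the opening, from -1 (shut) to 1 (fully open). In form: [dx, dy, dz, wx, wy, wz, jaw, dx, dy, dz, wx, wy, wz, jaw, ...]. A call has 1 to 8 rows; each row is the pose to reach, as a shift and turn from the pose commanded when the call began, along the tool's axes at that moment; what a row does not reach only later rows make up. A row lasts 1/12 s, in which the tool goes at most 41.7 mm and 7.16 degrees, less where a joint would pass 70% of its speed; a pose out of reach is approached as far as the arm can. A call with a gripper value outside its range is refused whole. The fingers move at their own pace and stop on an object; "squeeze" is the grip in N (left out, the last holds). Time passes only in rows, so rows that repeat a pose let the fingers close. It gives the time, the measured TCP pose, the force and the opening at its end, in the units of the state.
- status.get_state(): the state, without advancing time (a new reading comes with each control period).
- grab_frame(name): name is "scene" or "top" or "wrist"; returns the picture (420x560x3 uint8, red, green, blue); there is no depth.
- get_calibration(name): a dict with "camera_matrix" (3x3 intrinsics, pixels), "view" (4x4, takes a point from world to camera coordinates). Camera axes: x right, y up, looking along -z (the intrinsics and any distortion apply to the point x, -y, -z); pixel columns grow to the right and rows downward; lengths in m; the calibration is good to about 2 mm. The wrist camera is an equidistant fisheye: a pixel r from the principal point sees the ray r / f radians off the axis. A picture is of the moment at which its call begins: read the wrist's pose just before it. get_calibration takes no time and is no camera call; for the wrist camera it gives the pose at the moment of the call.
- bot.sign_off(): hands the job in, once; it reports no verdict.
The state is a dict: "clock": time; "joint_pos": joint angles; "qd": joint speeds; "joint_torque": joint torques, N m; "position": TCP position; "tool_rot": TCP orientation; "wrist_force": force on the tool from outside, world axes, zero at the start; "moment": the same for the moment, N m; "finger_gap": opening from 0.0 (shut) to 1.0 (fully open).
Only numpy, scipy, OpenCV 4.12 (cv2) and the standard library are available. Lean on these libraries where they do the work, as an engineer would, in place of code of your own. Each camera call takes 0.05 s, during which the arm holds its last target.

## Working session

There is one attempt and no reset: what is moved stays moved. The work goes in short steps, Python scripts to look and compute and a tool call to move; the robot and the scene stay as the last step left them, time stands still between calls to the robot, and variables do not carry over. Pictures are saved under pics/ and viewed, and the job is handed in when it is done.

Besides the shell and the picture viewer there is one more tool, called after "Request:" as name(argument=value, ...), one argument or row to a line, values as JSON. arm_command: Moves the arm, as the interface text tells. Its arguments: {"type":"object","properties":{"moves":{"type":"array"},"squeeze":{"type":"number"}},"required":["moves"]}

```bash
ls; mkdir -p pics; python3 - <<'E'
from station import status, grab_frame, get_calibration, bot
import cv2
print(status.get_state())
for n in ["scene","top","wrist"]:
    c=get_calibration(n); print(n,c)
    f=grab_frame(n); cv2.imwrite(f"pics/{n}0.png",cv2.cvtColor(f,cv2.COLOR_RGB2BGR))
E
```

```text
pics
{'clock': 0.0, 'joint_pos': array([ 6.17307579e+01,  1.72174402e+01,  8.71825157e+01,  1.38694799e-03,
        7.56715103e+01, -3.81599920e+00]), 'qd': array([ 0.12622226, -0.03872889,  0.06926287,  0.0206225 ,  0.06138972,
       -0.02535349]), 'joint_torque': array([-9.38923440e-04, -5.43503165e+01, -3.61791193e+01, -1.07078117e-04,
        3.94023926e-03, -6.14752963e-06]), 'position': array([0.22756633, 0.50046938, 0.2556876 ]), 'tool_rot': array([[-9.10296866e-01,  4.13955603e-01, -6.11407054e-04],
       [ 4.13956041e-01,  9.10296223e-01, -1.08744713e-03],
       [ 1.06406701e-04, -1.24299535e-03, -9.99999222e-01]]), 'wrist_force': array([ 0.39897216, -0.15444768,  0.25584193]), 'moment': array([-0.02835351, -0.01980543, -0.04783358]), 'finger_gap': 0.9979403235946394}
scene {'camera_matrix': array([[488.20845329,   0.        , 279.28185413],
       [  0.        , 488.20845329, 217.15350908],
       [  0.        ,   0.        ,   1.        ]]), 'view': array([[ 5.45830793e-01,  8.37895296e-01,  4.66806560e-04,
        -2.38137765e-01],
       [-6.95035582e-01,  4.52456283e
[... 383 characters left out ...]
.        ]]), 'view': array([[-0.00980514, -0.99991733,  0.0083187 , -0.03852751],
       [ 0.99595281, -0.00902231,  0.08942367, -0.50324418],
       [-0.08934122,  0.00916184,  0.99595894, -1.161689  ],
       [ 0.        ,  0.        ,  0.        ,  1.        ]])}
wrist {'camera_matrix': array([[325.1922621 ,   0.        , 277.92853886],
       [  0.        , 325.1922621 , 210.8442979 ],
       [  0.        ,   0.        ,   1.        ]]), 'view': array([[ 0.4146021 ,  0.90999996, -0.00227269, -0.54873369],
       [-0.87177346,  0.3964671 , -0.2877931 ,  0.03904414],
       [-0.26099066,  0.1213009 ,  0.95768991, -0.37927387],
       [ 0.        ,  0.        ,  0.        ,  1.        ]])}
```

View pics/top0.png

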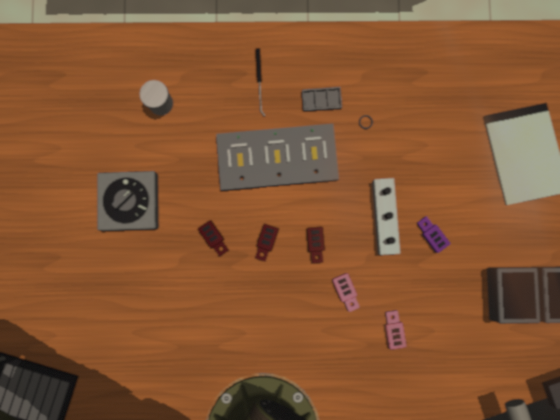

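View pics/scene0.png

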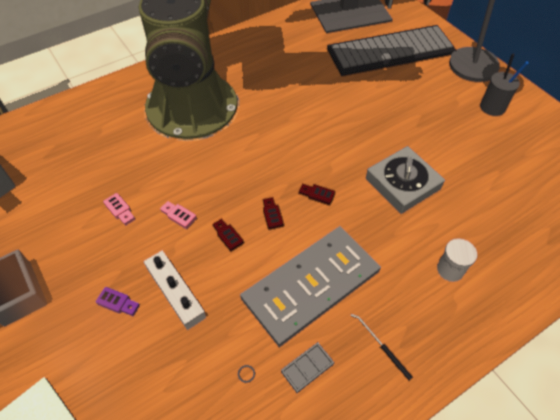

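View pics/wrist0.png

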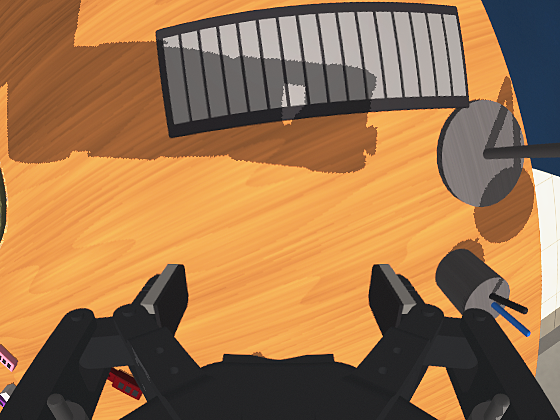

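```bash
cat > h.py <<'E'
import numpy as np, cv2
from station import status, grab_frame, get_calibration, bot
from scipy.spatial.transform import Rotation as R
def ray(name,uv,cal):
    K=cal["camera_matrix"];V=cal["view"]
    uv=np.atleast_2d(np.asarray(uv,float))
    x=(uv[:,0]-K[0,2])/K[0,0]; y=(uv[:,1]-K[1,2])/K[1,1]
    if name=="wrist":
        r=np.hypot(x,y); s=np.where(r>1e-9,np.sin(r)/np.maximum(r,1e-9),1.)
        d=np.stack([x*s,-y*s,-np.cos(r)],1)
    else: d=np.stack([x,-y,-np.ones_like(x)],1)
    Rm=V[:3,:3]; o=-Rm.T@V[:3,3]
    d=d@Rm
    return o,d/np.linalg.norm(d,axis=1,keepdims=True)
def onplane(name,uv,z,cal):
    o,d=ray(name,uv,cal); return o+d*((z-o[2])/d[:,2])[:,None]
def proj(name,P,cal):
    K=cal["camera_matrix"];V=cal["view"]
    p=np.atleast_2d(P)@V[:3,:3].T+V[:3,3]; x,y,z=p[:,0],-p[:,1],-p[:,2]
    if name=="wrist":
        rho=np.hypot(x,y); th=np.arctan2(rho,z); k=th/np.maximum(rho,1e-9)
        return np.stack([x*k*K[0,0]+K[0,2],y*k*K[1,1]+K[1,2]],1)
    return np.stack([x/z*K[0,0]+K[0,2],y/z*K[1,1]+K[1,2]],1)
def snap(name,fn):
    c=get_calibration(name); f=grab_frame(name)
    cv2.imwrite(f"pics/{fn}.png",cv2.cvtColor(f,cv2.COLOR_RGB2BGR)); np.savez(f"pics/{fn}.npz",img=f,**c)
    return f,c
def load(fn):
    d=np.load(f"pics/{fn}.npz"); return d["img"],{"camera_matrix":d["camera_matrix"],"view":d["view"]}
def go(xyz,yaw=None):
    """move numbers to bring TCP to xyz, jaw axis (tool y) at yaw deg in world (mod 180), pointing down"""
    s=status.get_state(); T=s["tool_rot"]; p=s["position"]
    print("pos",np.round(p,4),"jawyaw %.2f"%np.degrees(np.arctan2(T[1,1],T[0,1])),"q",np.round(s["joint_pos"],1),"F",np.round(s["wrist_force"],1),"gap %.3f"%s["finger_gap"],"t %.2f"%s["clock"])
    d=T.T@(np.asarray(xyz)-p)
    w=np.zeros(3)
    if yaw is not None:
        cur=np.degrees(np.arctan2(T[1,1],T[0,1])); dy=(yaw-cur+90)%180-90
        a=np.radians(cur+dy); y=np.array([np.cos(a),np.sin(a),0]); z=np.array([0,0,-1.]); x=np.cross(y,z)
        w=R.from_matrix(T.T@np.stack([x,y,z],1)).as_rotvec(degrees=True)
    print("shift",np.round(d,4),"turn",np.round(w,2), "rows>= %.1f"%max(np.linalg.norm(d)/.0417,np.linalg.norm(w)/7.16))
E
python3 - <<'E'
from h import *
f=cv2.cvtColor(cv2.imread("pics/top0.png"),cv2.COLOR_BGR2RGB); c=get_calibration("top")
np.savez("pics/top0.npz",img=f,**c)
hsv=cv2.cvtColor(f,cv2.COLOR_RGB2HSV)
print(hsv[238,210],hsv[242,268],hsv[292,346], hsv[230,360])
m=(((hsv[...,0]<6)|(hsv[...,0]>170))&(hsv[...,1]>150)&(hsv[...,2]<110)).astype(np.uint8)
n,l,st,ce=cv2.connectedComponentsWithStats(m)
for i in range(1,n):
    if st[i,4]>80: print(st[i],ce[i],onplane("top",ce[i],0.018,c))
for nm,uv,z in [("dial",(126,200),.07),("dockTL",(217,134),.024),("dockTR",(333,125),.024),("BR",(338,180),.024),("BL",(222,189),.024),("p0",(386,191),.064),("p1",(388,215),.064),("p2",(389,240),.064),("can",(154,92),.078)]:
    print(nm,onplane("top",uv,z,c))
cv2.imwrite("pics/topz.png",cv2.resize(cv2.imread("pics/top0.png")[90:270,80:420],None,fx=2.3,fy=2.3,interpolation=cv2.INTER_CUBIC))
E
```

```text
[  1 110  51] [ 0 58 48] [ 4 79 68] [ 12 172 144]
[199 221  28  34 292] [213.55136986 238.60616438] [[0.42929087 0.10590765 0.018     ]]
[256 225  22  35 266] [265.01503759 242.85714286] [[ 0.41855832 -0.0105816   0.018     ]]
[307 228  17  35 269] [315.13011152 245.57249071] [[ 0.41132265 -0.12409029  0.018     ]]
dial [[0.51362315 0.29037951 0.07      ]]
dockTL [[0.66875204 0.09764156 0.024     ]]
dockTR [[ 0.68771636 -0.16923249  0.024     ]]
BR [[ 0.55989361 -0.17821448  0.024     ]]
BL [[0.54154422 0.08617907 0.024     ]]
p0 [[ 0.52903393 -0.2785468   0.064     ]]
p1 [[ 0.47604527 -0.28144701  0.064     ]]
p2 [[ 0.42133177 -0.28207377  0.064     ]]
can [[0.75149074 0.23046288 0.078     ]]
```

View pics/topz.png

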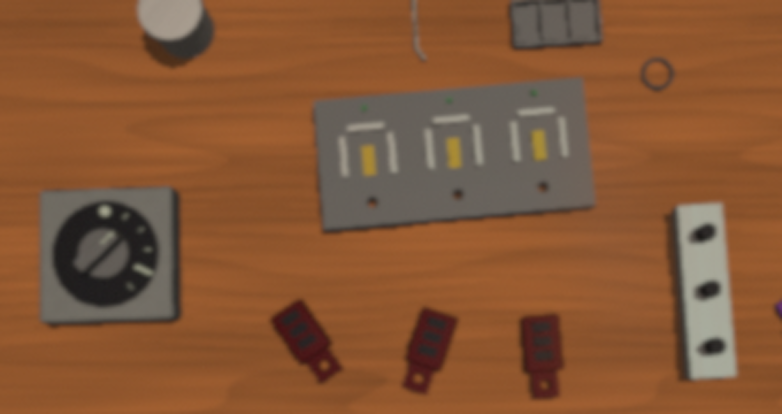

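```bash
python3 - <<'E'
from h import *
go([.49,.29,.22],43)
s=status.get_state();c=get_calibration("wrist")
T=s["tool_rot"];p=s["position"]
V=c["view"];o=-V[:3,:3].T@V[:3,3]
print("cam in tool",T.T@(o-p)); print("cam axis in tool",T.T@(-V[2,:3]))
for d in [.006,.025,.1,.2]: print(d,proj("wrist",p+T[:,2]*d,c))
E
```

```text
pos [0.2276 0.5005 0.2558] jawyaw 65.55 q [61.7 17.2 87.2  0.  75.7 -3.8] F [0.4 0.9 0.1] gap 1.004 t 0.15
shift [-0.326  -0.083   0.0359] turn [-5.000e-02  1.000e-02  2.255e+01] rows>= 8.1
cam in tool [ 0.07137058 -0.00030939 -0.11744337]
cam axis in tool [-0.28788479 -0.00134374  0.95766411]
0.006 [[279.09369546 286.35081209]]
0.025 [[279.01369479 266.92849585]]
0.1 [[278.80769415 219.01587721]]
0.2 [[278.66690371 187.79908077]]
```

Request:
arm_command(
  moves=[-0.04,-0.01,0.0045,0,0,3,1,-0.08,-0.02,0.009,0,0,6,1,-0.12,-0.03,0.0135,0,0,9,1,-0.16,-0.04,0.018,0,0,12,1,-0.2,-0.05,0.022,0,0,15,1,-0.24,-0.06,0.027,0,0,18,1,-0.28,-0.07,0.031,0,0,20,1,-0.326,-0.083,0.036,0,0,22.5,1],
)

```text
clock: 0.82
position: [0.4865, 0.2927, 0.2206]
tool_rot: [[-0.681, 0.732, -0.0], [0.732, 0.681, -0.0], [0.0, -0.0, -1.0]]
wrist_force: [0.4, 0.9, -0.1]
finger_gap: 1.001
```

Request:
arm_command(
  moves=[0,0,0,0,0,0,1,0,0,0,0,0,0,1,0,0,0,0,0,0,1,0,0,0,0,0,0,1],
)

```text
clock: 1.15
position: [0.4845, 0.295, 0.221]
tool_rot: [[-0.684, 0.73, -0.0], [0.73, 0.684, 0.0], [0.0, -0.0, -1.0]]
wrist_force: [-0.3, 0.0, 0.1]
finger_gap: 1.001
```

```bash
python3 - <<'E'
from h import *
snap("wrist","w1")
go([.514,.29,.20],43)
E
```

```text
pos [0.4844 0.2952 0.2211] jawyaw 43.15 q [ 27.7  21.1  86.8   0.   72.1 -15.5] F [-0.6 -0.2  0. ] gap 1.000 t 1.20
shift [-0.024   0.018   0.0212] turn [ 0.01 -0.    0.15] rows>= 0.9
```

View pics/w1.png

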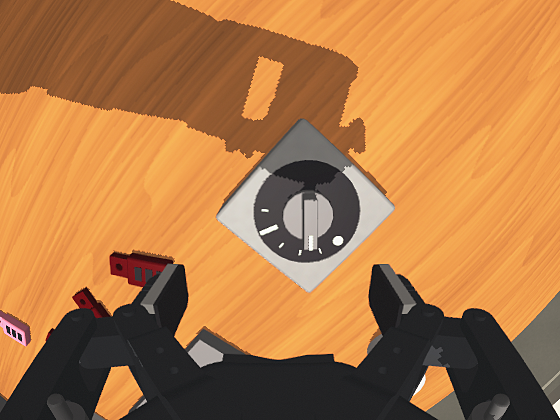

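```bash
python3 - <<'E'
from h import *
f,c=load("w1")
cv2.imwrite("pics/w1z.png",cv2.resize(cv2.cvtColor(f,cv2.COLOR_RGB2BGR)[110:300,205:405],None,fx=3,fy=3,interpolation=cv2.INTER_CUBIC))
E
```

```text
(no output)
```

View pics/w1z.png

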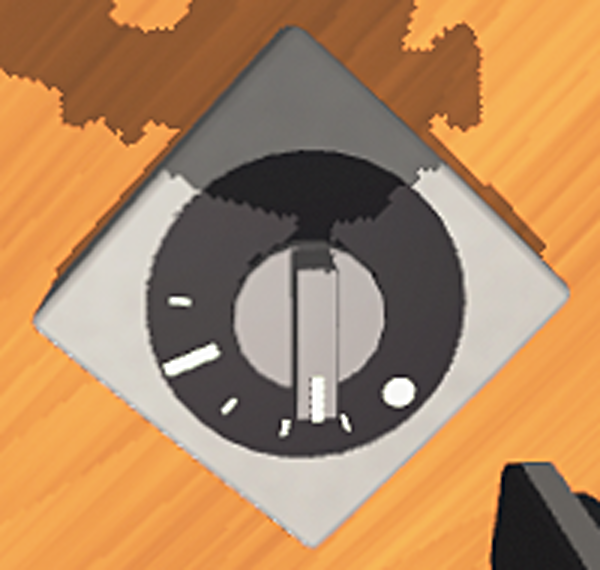

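```bash
python3 - <<'E'
from h import *
f,c=load("w1")
q=lambda p,z:onplane("wrist",np.array(p)/3+[205,110],z,c)
cor=q([(297,27),(567,292),(310,545),(36,320)],.04)
print(cor,cor.mean(0)); C=cor.mean(0)
for a,b in [(0,1),(1,2),(2,3),(3,0)]:
    d=cor[b]-cor[a]; print(np.degrees(np.arctan2(d[1],d[0]))%90, np.linalg.norm(d))
dot=q([(399,392)],.04)[0]; bar=q([(191,359)],.04)[0]
for n,p in [("dot",dot),("bar",bar)]:
    d=p-C; print(n,np.degrees(np.arctan2(d[1],d[0])),np.linalg.norm(d[:2]))
t=q([(297,418),(337,418),(335,247),(295,247),(318,377),(318,420)],.075); print(t,t[:4].mean(0))
d=t[5]-t[4]; print(np.degrees(np.arctan2(d[1],d[0])))
d=t[0]-t[3]; print(np.degrees(np.arctan2(d[1],d[0])),np.linalg.norm(d))
d=t[1]-t[0]; print(np.linalg.norm(d))
s=t[:2].mean(0)-C; print("ptr",np.degrees(np.arctan2(s[1],s[0])))
E
```

```text
[[0.4549843  0.36135544 0.04      ]
 [0.5792376  0.36342919 0.04      ]
 [0.58206626 0.23818448 0.04      ]
 [0.45783194 0.23667967 0.04      ]] [0.51853003 0.2999122  0.04      ]
0.9561596525432718 0.12427059855986995
1.2938098488986327 0.12527665266660784
0.6939696265067994 0.12424342851325887
1.3084295894754518 0.12470828859270316
dot 0.020351646317750268 0.04379312913211838
bar -111.08714215147097 0.041259826555983224
[[0.53107686 0.27913095 0.075     ]
 [0.53982072 0.28717456 0.075     ]
 [0.50261126 0.3232789  0.075     ]
 [0.49445509 0.31558764 0.075     ]
 [0.52644217 0.29251878 0.075     ]
 [0.53611286 0.28289393 0.075     ]] [0.51699098 0.30129301 0.075     ]
-44.86387822753558
-44.870574421242885 0.05167440588543926
0.011880859231039995
ptr -44.72895977074517
```

```bash
python3 - <<'E'
from h import *
go([.517,.301,.13],45.1)
E
```

```text
pos [0.4844 0.2952 0.2211] jawyaw 43.15 q [ 27.7  21.1  86.8   0.   72.1 -15.5] F [-0.6 -0.2  0. ] gap 1.000 t 1.20
shift [-0.018   0.0277  0.0912] turn [ 0.01 -0.   -1.95] rows>= 2.3
```

Request:
arm_command(
  moves=[-0.018,0.0277,0.03,0,0,-1.95,1,-0.018,0.0277,0.06,0,0,-1.95,1,-0.018,0.0277,0.09,0,0,-1.95,1,-0.018,0.0277,0.09,0,0,-1.95,1,-0.018,0.0277,0.09,0,0,-1.95,0],
)

```text
clock: 1.62
position: [0.5169, 0.3006, 0.1307]
tool_rot: [[-0.708, 0.706, -0.002], [0.706, 0.708, -0.001], [0.001, -0.002, -1.0]]
wrist_force: [-0.1, -0.8, 0.6]
finger_gap: 0.885
```

```bash
python3 - <<'E'
from h import *
f,c=snap("wrist","w2")
go([.517,.301,.077],45.1)
E
```

```text
pos [0.5177 0.3008 0.1325] jawyaw 45.06 q [ 26.7  30.3  86.    0.   63.6 -18.4] F [-0.4 -0.5  0.3] gap 0.800 t 1.67
shift [ 0.0006 -0.0004  0.0555] turn [ 0.06  0.02 -0.04] rows>= 1.3
```

View pics/w2.png

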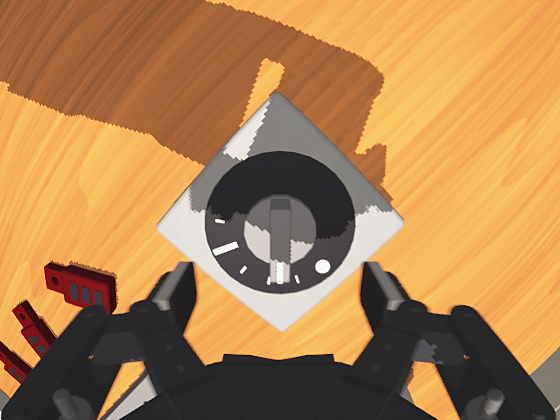

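Request:
arm_command(
  moves=[0,0,0.03,0,0,0,0,0,0,0.054,0,0,0,0,0,0,0.054,0,0,0,0,0,0,0.054,0,0,0,-1,0,0,0.054,0,0,0,-1,0,0,0.054,0,0,0,-1,0,0,0.054,0,0,0,-1,0,0,0.054,0,0,0,-1],
  squeeze=30,
)

```text
clock: 2.33
position: [0.5183, 0.3003, 0.0799]
tool_rot: [[-0.707, 0.707, 0.002], [0.707, 0.707, 0.001], [-0.001, 0.002, -1.0]]
wrist_force: [-5.2, -4.2, 9.9]
finger_gap: 0.135
```

```bash
python3 - <<'E'
from h import *
go([.517,.301,.077],91.06)
E
```

```text
pos [0.5183 0.3003 0.0799] jawyaw 45.00 q [ 26.6  34.4  87.6  -0.   57.9 -18.4] F [-5.2 -4.2  9.9] gap 0.135 t 2.33
shift [ 0.0015 -0.0004  0.0029] turn [  0.1    0.1  -46.06] rows>= 6.4
```

Request:
arm_command(
  moves=[0,0,-0.001,0,0,-6,-1,0,0,-0.001,0,0,-12,-1,0,0,-0.001,0,0,-18,-1,0,0,-0.001,0,0,-24,-1,0,0,-0.001,0,0,-30,-1,0,0,-0.001,0,0,-36,-1,0,0,-0.001,0,0,-42,-1,0,0,-0.001,0,0,-46,-1],
)

```text
clock: 3.0
position: [0.5183, 0.3006, 0.08]
tool_rot: [[-1.0, -0.023, 0.002], [-0.023, 1.0, 0.002], [-0.002, 0.002, -1.0]]
wrist_force: [-0.6, 1.6, -2.1]
finger_gap: 0.133
```

Request:
arm_command(
  moves=[0,0,0,0,0,0,-1,0,0,0,0,0,0,-1,0,0,0,0,0,0,-1,0,0,0,0,0,0,-1],
)

```text
clock: 3.33
position: [0.5184, 0.3006, 0.0799]
tool_rot: [[-1.0, -0.015, 0.002], [-0.015, 1.0, 0.002], [-0.002, 0.002, -1.0]]
wrist_force: [-1.6, 2.0, 7.9]
finger_gap: 0.136
```

```bash
python3 - <<'E'
from h import *
go([.517,.301,.077],91.06)
E
```

```text
pos [0.5184 0.3006 0.0799] jawyaw 90.83 q [ 26.6  34.4  87.6   0.   57.9 -64.2] F [-1.6  2.   7.9] gap 0.136 t 3.33
shift [0.0014 0.0004 0.0029] turn [ 0.09  0.14 -0.23] rows>= 0.1
```

Open and rise, and look.

Request:
arm_command(
  moves=[0,0,0,0,0,0,0.2,0,0,0,0,0,0,0.2,0,0,0,0,0,0,0.2,0,0,-0.02,0,0,0,0.2,0,0,-0.06,0,0,0,0.5,0,0,-0.1,0,0,0,1,0,0,-0.13,0,0,0,1,0,0,-0.13,0,0,0,1],
)

```text
clock: 4.0
position: [0.5194, 0.3008, 0.215]
tool_rot: [[-1.0, -0.016, 0.009], [-0.016, 1.0, 0.004], [-0.009, 0.004, -1.0]]
wrist_force: [0.0, 0.2, -0.4]
finger_gap: 0.998
```

```bash
python3 - <<'E'
from h import *
f,c=snap("wrist","w3")
cv2.imwrite("pics/w3z.png",cv2.resize(cv2.cvtColor(f,cv2.COLOR_RGB2BGR)[110:310,185:385],None,fx=3,fy=3,interpolation=cv2.INTER_CUBIC))
go([.517,.301,.077],91.06)
E
```

```text
pos [0.5187 0.3004 0.2115] jawyaw 90.94 q [ 26.6  25.4  82.   -0.   72.2 -64.4] F [ 0.8  0.  -0.8] gap 1.004 t 4.05
shift [0.0024 0.0003 0.1345] turn [ 0.15  0.32 -0.12] rows>= 3.2
```

View pics/w3z.png

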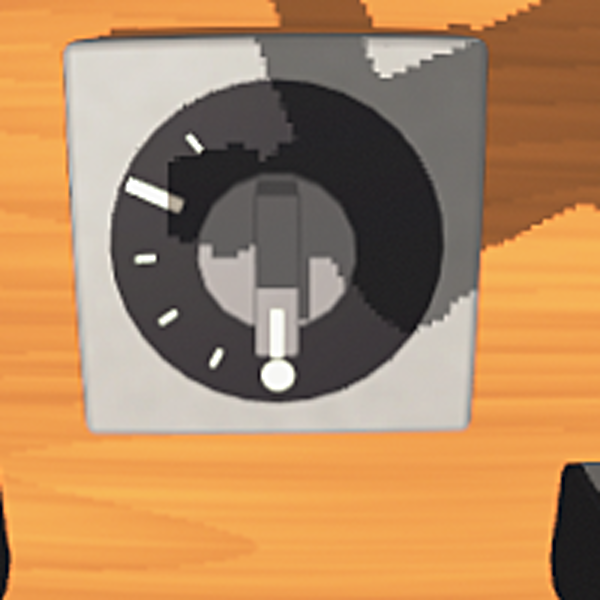

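```bash
python3 - <<'E'
from h import *
go([.47,.0,.30],90)
E
```

```text
pos [0.5187 0.3004 0.2115] jawyaw 90.94 q [ 26.6  25.4  82.   -0.   72.2 -64.4] F [ 0.8  0.  -0.8] gap 1.004 t 4.05
shift [ 0.0531 -0.2993 -0.0895] turn [0.15 0.32 0.94] rows>= 7.6
```

Request:
arm_command(
  moves=[0.007,-0.04,-0.012,0,0,0,1,0.014,-0.08,-0.024,0,0,0,1,0.021,-0.12,-0.036,0,0,0,1,0.028,-0.16,-0.048,0,0,0.9,1,0.035,-0.2,-0.06,0,0,0.9,1,0.042,-0.24,-0.072,0,0,0.9,1,0.053,-0.28,-0.0895,0,0,0.9,1,0.053,-0.3,-0.0895,0,0,0.9,1],
)

```text
clock: 4.72
position: [0.469, -0.0034, 0.2988]
tool_rot: [[-1.0, 0.0, 0.001], [0.0, 1.0, -0.0], [-0.001, -0.0, -1.0]]
wrist_force: [0.6, 0.3, 1.2]
finger_gap: 1.001
```

Request:
arm_command(
  moves=[0,0,0,0,0,0,1,0,0,0,0,0,0,1,0,0,0,0,0,0,1,0,0,0,0,0,0,1],
)

```text
clock: 5.05
position: [0.4699, -0.0001, 0.2966]
tool_rot: [[-1.0, -0.002, -0.001], [-0.002, 1.0, 0.0], [0.001, 0.0, -1.0]]
wrist_force: [0.6, 0.9, 0.1]
finger_gap: 0.996
```

```bash
python3 - <<'E'
from h import *
f,c=snap("wrist","w4")
go([.47,.0,.30],90)
E
```

```text
pos [0.47   0.     0.2968] jawyaw 90.16 q [ -4.5   5.1  96.1   0.   78.9 -94.6] F [ 0.1 -0.2  0.3] gap 1.001 t 5.10
shift [-0.     -0.     -0.0032] turn [ 0.01 -0.07  0.16] rows>= 0.1
```

View pics/w4.png

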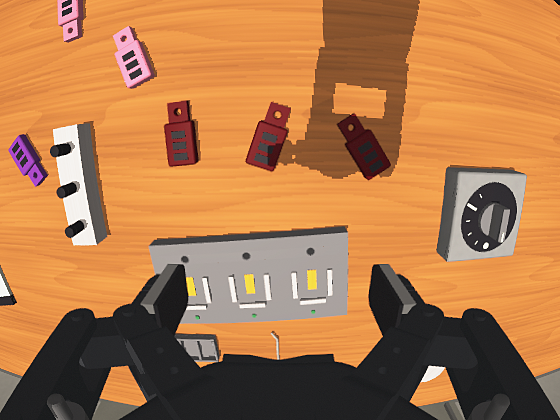

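```bash
python3 - <<'E'
from h import *
f,c=load("w4")
b=cv2.cvtColor(f,cv2.COLOR_RGB2BGR)
cv2.imwrite("pics/w4a.png",cv2.resize(b[90:190,150:400],None,fx=3.2,fy=3.2,interpolation=cv2.INTER_CUBIC))
cv2.imwrite("pics/w4b.png",cv2.resize(b[215:325,145:355],None,fx=3.5,fy=3.5,interpolation=cv2.INTER_CUBIC))
E
```

```text
(no output)
```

View pics/w4a.png

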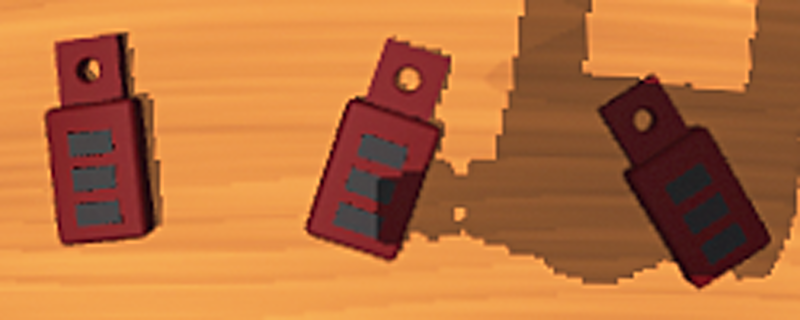

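View pics/w4b.png

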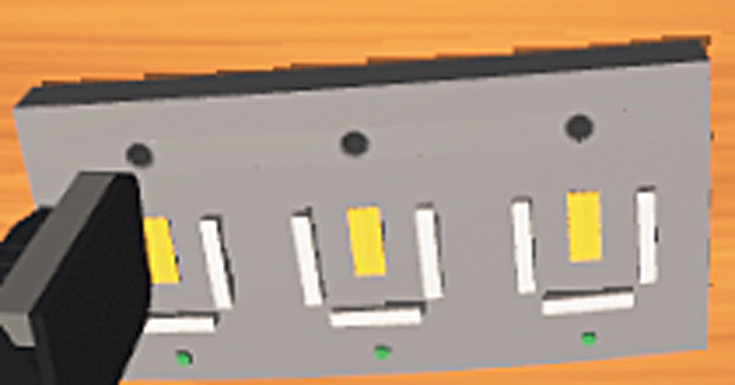

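```bash
python3 - <<'E'
from h import *
f,c=load("w4")
q=lambda p,z:onplane("wrist",np.array(p)/3.2+[150,90],z,c)
for n,e,b in [("A",(90,69),[(90,144),(94,178),(99,213)]),("B",(408,77),[(383,150),(370,183),(357,217)]),("C",(643,119),[(688,184),(705,213),(724,243)])]:
    E=q([e],.012)[0]; Bs=q(b,.0185)
    d=Bs[1]-E; y=np.arctan2(d[1],d[0]); d2=Bs[2]-Bs[0]
    O=E[:2]+.041*np.array([np.cos(y),np.sin(y)])
    print(n,"eye",E[:2],"yaw %.1f %.1f"%(np.degrees(y),np.degrees(np.arctan2(d2[1],d2[0]))),"orig",O,"eye-mid",np.linalg.norm(d[:2]))
H=onplane("wrist",np.array([(139,155),(354,143),(579,127)])/3.5+[145,215],.024,c)
print(H, np.linalg.norm(np.diff(H,axis=0),axis=1)); d=H[2]-H[0]; print(np.degrees(np.arctan2(d[1],d[0]))-90)
# pins
p=onplane("wrist",[(61,149),(67,190),(74,230)],.064,c);print(p)
E
```

```text
A eye [ 0.38855619 -0.12718173] yaw 2.9 5.2 orig [ 0.4295043  -0.12511979] eye-mid 0.04311905190396486
B eye [ 0.39536125 -0.0023156 ] yaw -19.5 -21.3 orig [ 0.43400355 -0.01601863] eye-mid 0.04292388030669422
C eye [0.40968262 0.08901447] yaw 35.1 35.1 orig [0.4432395  0.11257154] eye-mid 0.0435096929443018
[[ 0.58392265 -0.12829279  0.024     ]
 [ 0.5769232  -0.04339576  0.024     ]
 [ 0.57011805  0.04116145  0.024     ]] [0.08518509 0.0848306 ]
4.6573205864564216
[[ 0.42202954 -0.27558427  0.064     ]
 [ 0.47549546 -0.27328615  0.064     ]
 [ 0.5300787  -0.27248391  0.064     ]]
```

```bash
python3 - <<'E'
from h import *
go([.4295,-.125,.13],94)
E
```

```text
pos [0.47   0.     0.2968] jawyaw 90.16 q [ -4.5   5.1  96.1   0.   78.9 -94.6] F [ 0.1 -0.2  0.3] gap 1.001 t 5.10
shift [ 0.0406 -0.1249  0.1668] turn [ 0.01 -0.07 -3.84] rows>= 5.1
```

Request:
arm_command(
  moves=[0.007,-0.021,0.027,0,0,-3.8,1,0.014,-0.042,0.055,0,0,-3.8,1,0.021,-0.063,0.082,0,0,-3.8,1,0.028,-0.084,0.11,0,0,-3.8,1,0.035,-0.105,0.138,0,0,-3.8,1,0.0405,-0.125,0.167,0,0,-3.8,1,0.0405,-0.125,0.167,0,0,-3.8,1,0.0405,-0.125,0.167,0,0,-3.8,1],
)

```text
clock: 5.77
position: [0.4292, -0.1256, 0.1294]
tool_rot: [[-0.998, -0.067, -0.003], [-0.067, 0.998, 0.001], [0.003, 0.001, -1.0]]
wrist_force: [0.7, -0.1, 0.5]
finger_gap: 1.006
```

```bash
python3 - <<'E'
from h import *
f,c=snap("wrist","w5")
go([.4295,-.125,.031],94)
E
```

```text
pos [ 0.43   -0.1254  0.1306] jawyaw 93.90 q [ -20.9   13.3  110.5    0.    56.1 -114.9] F [ 0.2 -0.5  0.3] gap 0.999 t 5.82
shift [0.0005 0.0004 0.0996] turn [ 0.02 -0.02 -0.1 ] rows>= 2.4
```

View pics/w5.png

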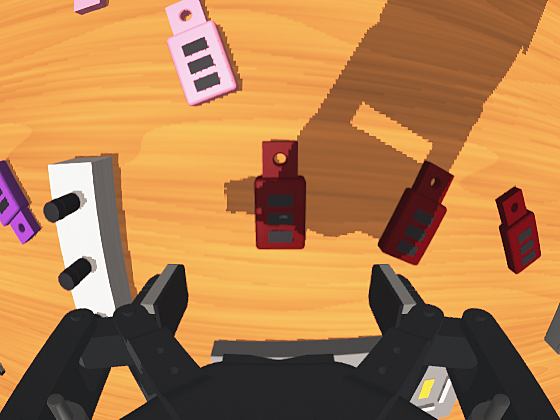

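```bash
cat >> h.py <<'E'
def fob(c,e,bs,base=0.):
    E=onplane("wrist",[e],base+.012,c)[0]; B=onplane("wrist",bs,base+.0185,c)
    P=np.vstack([E,B]); m=P.mean(0); d=np.linalg.svd((P-m)[:,:2])[2][0]
    if d@(B[-1]-E)[:2]<0: d=-d
    O=E[:2]+.041*d; y=np.degrees(np.arctan2(d[1],d[0]))
    print("eye",np.round(E[:2],4),"yaw %.2f"%y,"orig",np.round(O,4),"jaw %.1f"%(y+90))
    return E,y,O
def fobauto(c,f,roi,base=0.):
    """eyelet + buttons by contours in roi x0,y0,x1,y1"""
    x0,y0,x1,y1=roi; hsv=cv2.cvtColor(f[y0:y1,x0:x1],cv2.COLOR_RGB2HSV)
    red=(((hsv[...,0]<4)|(hsv[...,0]>172))&(hsv[...,1]>120)).astype(np.uint8)
    cs,h=cv2.findContours(red,cv2.RETR_CCOMP,cv2.CHAIN_APPROX_NONE)
    for k,cc in enumerate(cs):
        a=cv2.contourArea(cc)
        if a>15:
            M=cv2.moments(cc); print("hole" if h[0,k,3]>=0 else "outer",round(a),round(M["m10"]/M["m00"]+x0,1),round(M["m01"]/M["m00"]+y0,1))
E
python3 - <<'E'
from h import *
f,c=load("w5"); fobauto(c,f,(245,125,315,260))
fob(c,(279.5,158),[(280,201),(280,219),(280,237)])
E
```

```text
outer 4650 279.8 198.3
hole 292 280.1 236.1
hole 318 279.6 218.3
hole 332 279.8 200.2
hole 132 279.7 158.1
eye [ 0.3877 -0.1286] yaw 4.24 orig [ 0.4286 -0.1256] jaw 94.2
```

Request:
arm_command(
  moves=[0.0013,0,0.03,0,0,-0.3,0.3,0.0013,0,0.06,0,0,-0.3,0.3,0.0013,0,0.085,0,0,-0.3,0.3,0.0013,0,0.0995,0,0,-0.3,0.3,0.0013,0,0.0995,0,0,-0.3,0.2,0.0013,0,0.0995,0,0,-0.3,-1,0.0013,0,0.0995,0,0,-0.3,-1,0.0013,0,0.0995,0,0,-0.3,-1],
  squeeze=30,
)

```text
clock: 6.48
position: [0.4294, -0.126, 0.0325]
tool_rot: [[-0.997, -0.074, 0.003], [-0.074, 0.997, -0.001], [-0.003, -0.001, -1.0]]
wrist_force: [-0.1, 0.5, -0.2]
finger_gap: 0.437
```

Request:
arm_command(
  moves=[0,0,0,0,0,0,-1,0,0,0,0,0,0,-1],
)

```text
clock: 6.65
position: [0.4292, -0.1261, 0.0323]
tool_rot: [[-0.997, -0.073, 0.002], [-0.073, 0.997, -0.001], [-0.002, -0.001, -1.0]]
wrist_force: [-0.3, 2.7, 8.6]
finger_gap: 0.432
```

```bash
python3 - <<'E'
from h import *
f,c=snap("wrist","w6")
go([.4287,-.1256,.031],94.2)
E
```

```text
pos [ 0.4292 -0.1261  0.0323] jawyaw 94.19 q [ -21.1   23.9  113.4    0.    42.5 -115.3] F [0.1 3.2 8.6] gap 0.435 t 6.70
shift [0.0005 0.0005 0.0013] turn [-0.04  0.13 -0.01] rows>= 0.0
```

View pics/w6.png

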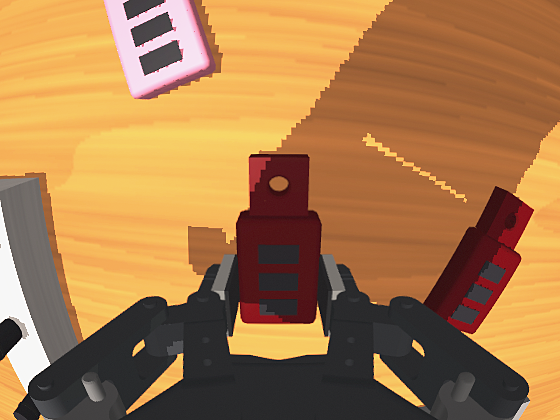

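Request:
arm_command(
  moves=[0,0,-0.03,0,0,0,-1,0,0,-0.06,0,0,0,-1,-0.02,0,-0.08,0,0,0,-1,-0.06,0,-0.08,0,0,0,-1,-0.1,0,-0.08,0,0,0,-1,-0.13,0,-0.08,0,0,0,-1,-0.13,0,-0.08,0,0,0,-1,-0.13,0,-0.08,0,0,0,-1],
)

```text
clock: 7.37
position: [0.5585, -0.1162, 0.1109]
tool_rot: [[-0.997, -0.074, -0.0], [-0.074, 0.997, -0.0], [0.0, -0.0, -1.0]]
wrist_force: [-0.3, -0.6, -0.7]
finger_gap: 0.438
```

```bash
python3 - <<'E'
from h import *
f,c=snap("wrist","w7")
go([.6252,-.1252,.075],94.66)
E
```

```text
pos [ 0.5577 -0.1164  0.1109] jawyaw 94.22 q [ -15.5   28.7   91.8   -0.    59.5 -109.7] F [-1.   0.1 -0.3] gap 0.433 t 7.42
shift [-0.0667 -0.0138  0.0359] turn [ 0.01 -0.03 -0.44] rows>= 1.8
```

View pics/w7.png

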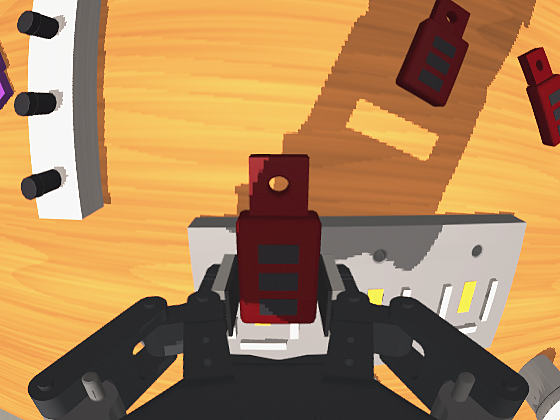

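```bash
python3 - <<'E'
from h import *
f,c=load("w7")
g=cv2.cvtColor(f,cv2.COLOR_RGB2BGR)
cv2.imwrite("pics/w7z.png",cv2.resize(g[205:350,180:530],None,fx=2.2,fy=2.2,interpolation=cv2.INTER_CUBIC))
H=onplane("wrist",[(379.5,256),(477,250.5)],.024,c); print(H,np.linalg.norm(H[1]-H[0]))
d=H[1]-H[0]; print(np.degrees(np.arctan2(d[1],d[0]))-90)
fobauto(c,f,(225,140,330,330))
fob(c,(278.5,183.8),[(279,253),(279,281),(279,306)],.1109-.0323)
E
```

```text
[[ 0.57642567 -0.0436743   0.024     ]
 [ 0.56922851  0.04070205  0.024     ]] 0.08468274585232052
4.875427528029348
outer 12048 278.1 243.0
hole 650 277.9 306.4
hole 754 278.1 281.5
hole 834 278.1 254.0
hole 278 278.1 183.2
eye [ 0.5161 -0.1204] yaw 4.48 orig [ 0.557  -0.1172] jaw 94.5
```

View pics/w7z.png

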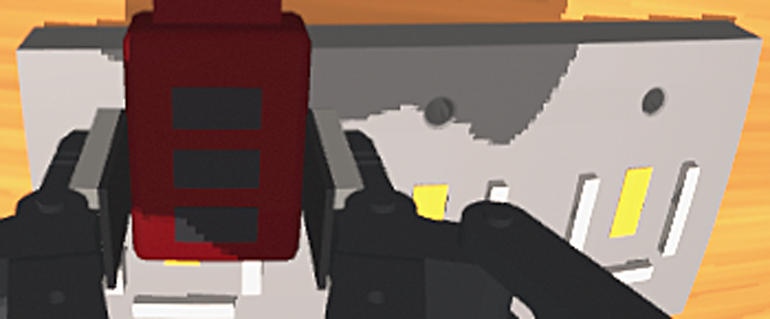

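Request:
arm_command(
  moves=[-0.035,-0.007,0,0,0,-0.5,-1,-0.0668,-0.0133,0,0,0,-0.5,-1,-0.0668,-0.0133,0.022,0,0,-0.5,-1,-0.0668,-0.0133,0.044,0,0,-0.5,-1,-0.0668,-0.0133,0.044,0,0,-0.5,-1,-0.0668,-0.0133,0.044,0,0,-0.5,-1,-0.0668,-0.0133,0.044,0,0,-0.5,-1],
)

```text
clock: 8.0
position: [0.6256, -0.1252, 0.0687]
tool_rot: [[-0.997, -0.081, 0.001], [-0.081, 0.997, -0.0], [-0.001, -0.0, -1.0]]
wrist_force: [0.1, -0.8, -0.1]
finger_gap: 0.435
```

```bash
python3 - <<'E'
from h import *
f,c=snap("wrist","w8")
go([.6253,-.1247,.0563],94.66)
fobauto(c,f,(225,140,330,330))
cv2.imwrite("pics/w8z.png",cv2.resize(cv2.cvtColor(f,cv2.COLOR_RGB2BGR)[130:350,150:500],None,fx=2.2,fy=2.2,interpolation=cv2.INTER_CUBIC))
E
```

```text
pos [ 0.6259 -0.1252  0.0689] jawyaw 94.68 q [ -14.6   39.5   80.5   -0.    59.8 -109.3] F [0.5 0.4 0.1] gap 0.433 t 8.05
shift [0.0006 0.0005 0.0126] turn [-0.04  0.12  0.02] rows>= 0.3
outer 12048 278.1 243.0
hole 653 277.8 306.4
hole 756 278.1 281.5
hole 836 278.0 254.0
hole 259 278.3 183.2
```

View pics/w8z.png

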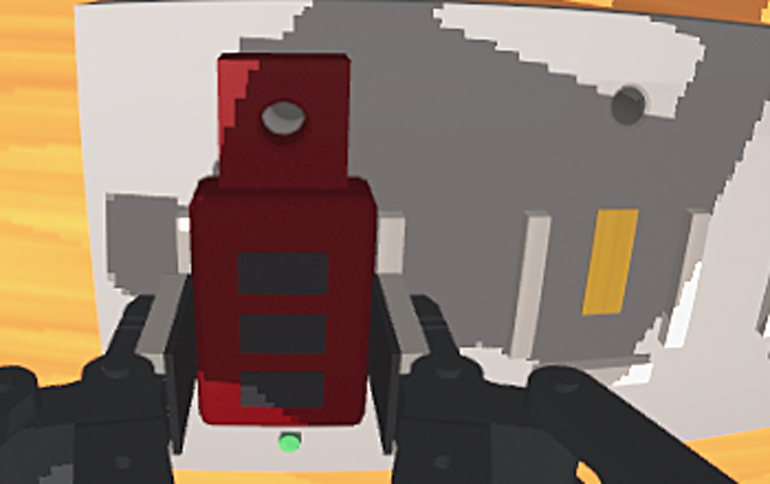

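```bash
python3 - <<'E'
from h import *
f,c=load("w8")
z=.0689-.0323
E,y,O=fob(c,(278.3,183.2),[(278,254),(278.1,281.5),(277.8,306.4)],z)
q=lambda p,zz:onplane("wrist",np.array(p)/2.2+[150,130],zz,c)
h1=q([(628,105)],.024)[0]; yd=np.array([-np.sin(np.radians(4.75)),np.cos(np.radians(4.75))])
h0=h1[:2]-.085*yd; print("h1",h1,"h0",h0)
xd=np.array([yd[1],-yd[0]])
print("err eye->hole dock x,y",(h0-E[:2])@xd,(h0-E[:2])@yd)
led=q([(290,441)],.025)[0]; print("led lateral vs eye",(led[:2]-E[:2])@yd)
R_=q([(378,215),(405,215),(527,212),(550,212),(688,212),(710,212)],.029)
print("rails lateral vs eye", [(r[:2]-E[:2])@yd for r in R_])
E
```

```text
eye [ 0.5829 -0.1298] yaw 4.46 orig [ 0.6238 -0.1266] jaw 94.5
h1 [ 0.57676564 -0.04388579  0.024     ] h0 [ 0.58380434 -0.12859386]
err eye->hole dock x,y 0.0010099074868816285 0.0011604768242682278
led lateral vs eye 0.0019790642886900185
rails lateral vs eye [np.float64(0.022374244580303886), np.float64(0.028815670042310483), np.float64(0.05922411281855127), np.float64(0.06533364368108606), np.float64(0.10608656211062217), np.float64(0.11345972720597892)]
```

Request:
arm_command(
  moves=[-0.001,0.0013,0,0,0,0,-1,-0.001,0.0013,0.004,0,0,0,-1,-0.001,0.0013,0.008,0,0,0,-1,-0.001,0.0013,0.011,0,0,0,-1,-0.001,0.0013,0.013,0,0,0,-1,-0.001,0.0013,0.013,0,0,0,-1,-0.001,0.0013,0.013,0,0,0,-1],
)

```text
clock: 8.63
position: [0.6269, -0.1235, 0.0557]
tool_rot: [[-0.997, -0.082, 0.001], [-0.082, 0.997, -0.0], [-0.001, -0.0, -1.0]]
wrist_force: [-8.3, 2.8, 17.8]
finger_gap: 0.435
```

```bash
python3 - <<'E'
from h import *
f,c=snap("wrist","w9")
go([.6253,-.1247,.0563],94.66)
fobauto(c,f,(225,140,330,330))
cv2.imwrite("pics/w9z.png",cv2.resize(cv2.cvtColor(f,cv2.COLOR_RGB2BGR)[130:350,150:500],None,fx=2.2,fy=2.2,interpolation=cv2.INTER_CUBIC))
E
```

```text
pos [ 0.6269 -0.1235  0.0557] jawyaw 94.70 q [ -14.4   40.7   80.6    0.    58.6 -109.1] F [-7.4  1.1 19. ] gap 0.435 t 8.68
shift [ 0.0017 -0.0011 -0.0006] turn [-0.02  0.07  0.04] rows>= 0.1
outer 12192 278.1 243.1
hole 650 277.8 306.4
hole 757 278.0 281.5
hole 834 278.1 254.0
hole 258 278.4 183.0
```

View pics/w9z.png

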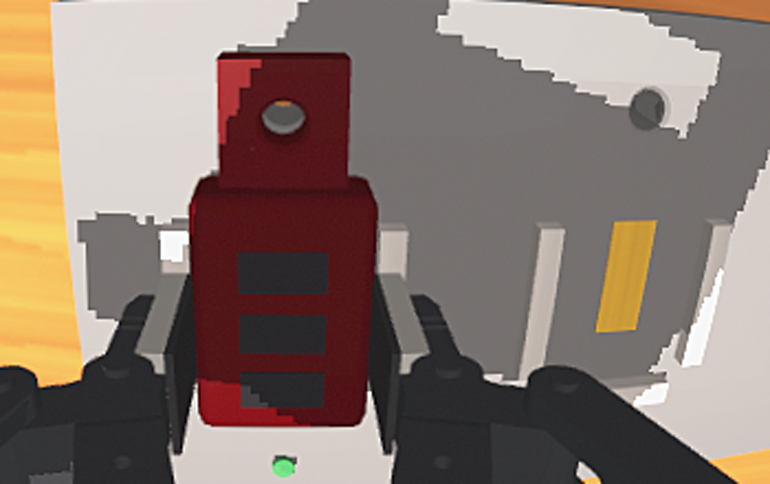

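```bash
python3 - <<'E'
from h import *
f,c=load("w9")
E,y,O=fob(c,(278.4,183.),[(278,254),(278.1,281.5),(277.8,306.4)],.024)
q=lambda p,zz:onplane("wrist",np.array(p)/2.2+[150,130],zz,c)
h1=q([(647,109)],.024)[0]; yd=np.array([-np.sin(np.radians(4.75)),np.cos(np.radians(4.75))])
h0=h1[:2]-.085*yd; print("h1",h1,"h0",h0)
xd=np.array([yd[1],-yd[0]])
print("err eye->hole dock x,y",(h0-E[:2])@xd,(h0-E[:2])@yd)
g=cv2.cvtColor(f,cv2.COLOR_RGB2BGR)[165:200,260:298]
cv2.imwrite("pics/w9e.png",cv2.resize(g,None,fx=14,fy=14,interpolation=cv2.INTER_NEAREST))
print(proj("wrist",[list(E[:2])+[.024]],c))
# where expected hole top rim/ bottom (z=0, through) appear
for zz in(.036,.024,0): print(zz,proj("wrist",[[h0[0],h0[1],zz]],c))
E
```

```text
eye [ 0.5841 -0.1281] yaw 4.44 orig [ 0.6249 -0.125 ] jaw 94.4
h1 [ 0.57658757 -0.04391723  0.024     ] h0 [ 0.58362627 -0.1286253 ]
err eye->hole dock x,y -0.0004728980728130866 -0.0004541011128541818
[[278.41433813 177.7195258 ]]
0.036 [[277.3419928 181.925701 ]]
0.024 [[277.43791452 176.72536109]]
0 [[277.59142534 168.42435258]]
```

View pics/w9e.png

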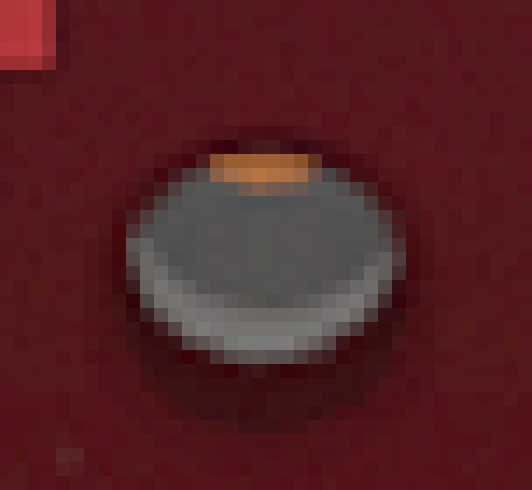

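```bash
python3 - <<'E'
from h import *
f,c=load("w9")
p=onplane("wrist",[(278.9,191.1),(278.9,187.5),(278.9,178.6)],.024,c); print(p)
print(onplane("wrist",[(278.9,174.5),(278.9,196)],.036,c))
print(onplane("wrist",[(278.9,178.6)],.0,c))
E
```

```text
[[ 0.59043555 -0.12738231  0.024     ]
 [ 0.58870394 -0.12752474  0.024     ]
 [ 0.58445883 -0.12787374  0.024     ]]
[[ 0.58033444 -0.12822401  0.036     ]
 [ 0.58979439 -0.12744616  0.036     ]]
[[ 0.58914004 -0.12746635  0.        ]]
```

Request:
arm_command(
  moves=[0,0,-0.0015,0,0,0,-1,0.0014,0,-0.0015,0,0,0,-1,0.0014,0,-0.0015,0,0,0,-1,0.0014,0,-0.0008,0,0,0,-1,0.0014,0,-0.0008,0,0,0,-1],
)

```text
clock: 9.1
position: [0.6254, -0.1237, 0.0557]
tool_rot: [[-0.997, -0.082, 0.001], [-0.082, 0.997, -0.0], [-0.001, -0.0, -1.0]]
wrist_force: [-5.0, 1.2, 13.6]
finger_gap: 0.434
```

```bash
python3 - <<'E'
from h import *
f,c=snap("wrist","w10")
go([.6253,-.1247,.0563],94.66)
g=cv2.cvtColor(f,cv2.COLOR_RGB2BGR)[165:200,260:298]
cv2.imwrite("pics/w10e.png",cv2.resize(g,None,fx=14,fy=14,interpolation=cv2.INTER_NEAREST))
E
```

```text
pos [ 0.6254 -0.1237  0.0558] jawyaw 94.69 q [ -14.5   40.5   80.9    0.    58.5 -109.2] F [-4.7  1.3 13.1] gap 0.436 t 9.15
shift [ 0.0002 -0.001  -0.0005] turn [-0.01  0.05  0.03] rows>= 0.0
```

View pics/w10e.png

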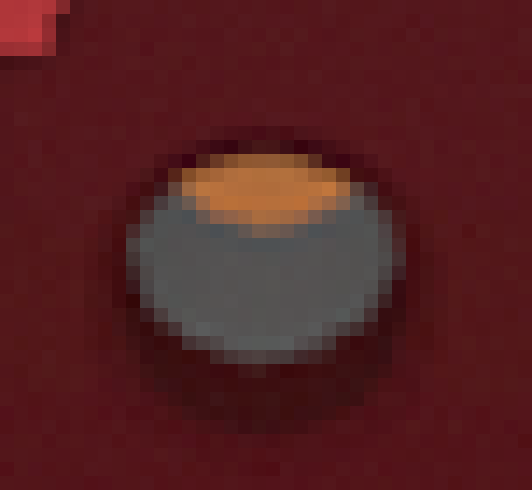

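Request:
arm_command(
  moves=[0,0,0,0,0,0,0.15,0,0,0,0,0,0,0.15,0,0,0,0,0,0,0.15,0,0,-0.02,0,0,0,0.15,0,0,-0.06,0,0,0,0.5,0,0,-0.1,0,0,0,1,0.03,0.03,-0.13,0,0,0,1,0.06,0.06,-0.14,0,0,0,1],
)

```text
clock: 9.82
position: [0.5695, -0.0765, 0.1942]
tool_rot: [[-0.997, -0.08, 0.005], [-0.08, 0.997, -0.001], [-0.005, -0.001, -1.0]]
wrist_force: [1.2, 0.4, 0.4]
finger_gap: 0.997
```

```bash
python3 - <<'E'
from h import *
f,c=snap("wrist","w11")
go([.434,-.016,.13],69.5)
E
```

```text
pos [ 0.5645 -0.0719  0.1944] jawyaw 94.75 q [ -11.    22.8   88.2    0.    69.  -105.7] F [-0.6  2.9  2.8] gap 1.004 t 9.87
shift [0.1255 0.0665 0.0643] turn [ 0.04  0.06 25.25] rows>= 3.7
```

View pics/w11.png

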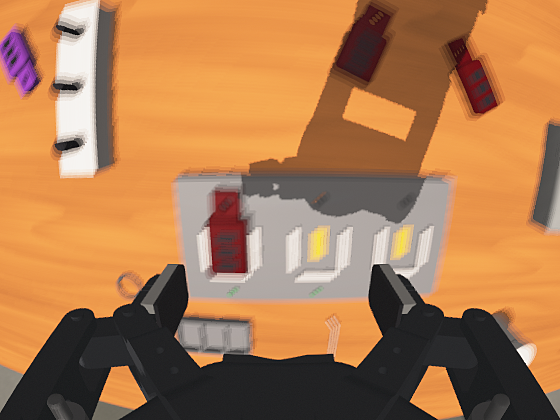

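Request:
arm_command(
  moves=[0.02,0.011,0,0,0,5,1,0.05,0.025,0,0,0,10,1,0.08,0.04,0,0,0,15,1,0.1,0.053,0.02,0,0,20,1,0.1255,0.0665,0.045,0,0,25.2,1,0.1255,0.0665,0.0643,0,0,25.2,1,0.1255,0.0665,0.0643,0,0,25.2,1,0.1255,0.0665,0.0643,0,0,25.2,1],
)

```text
clock: 10.53
position: [0.4385, -0.0199, 0.127]
tool_rot: [[-0.937, 0.349, -0.001], [0.349, 0.937, 0.0], [0.001, -0.0, -1.0]]
wrist_force: [1.5, -0.3, 1.1]
finger_gap: 0.996
```

```bash
python3 - <<'E'
from h import *
f,c=snap("wrist","w12")
go([.434,-.016,.13],69.5)
fobauto(c,f,(225,110,345,270))
E
```

```text
pos [ 0.4392 -0.0201  0.1278] jawyaw 69.53 q [ -7.4  12.6 111.9  -0.   55.4 -76.9] F [ 0.2 -0.1  0.4] gap 0.997 t 10.58
shift [ 0.0063  0.0021 -0.0022] turn [0.01 0.04 0.03] rows>= 0.2
outer 4800 281.8 191.8
hole 308 282.8 229.8
hole 334 282.1 211.7
hole 346 282.0 193.2
hole 138 280.7 150.7
```

View pics/w12.png

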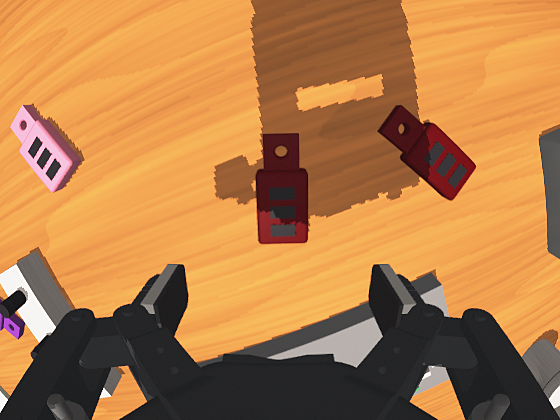

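```bash
python3 - <<'E'
from h import *
f,c=load("w12")
E,y,O=fob(c,(280.7,150.7),[(282,193.2),(282.1,211.7),(282.8,229.8)])
t=O+.0006*np.array([np.cos(np.radians(y)),np.sin(np.radians(y))])
go([t[0],t[1],.0315],y+90)
E
```

```text
eye [ 0.3953 -0.0026] yaw -18.94 orig [ 0.4341 -0.0159] jaw 71.1
pos [ 0.4392 -0.0201  0.1278] jawyaw 69.53 q [ -7.4  12.6 111.9  -0.   55.4 -76.9] F [ 0.2 -0.1  0.4] gap 0.997 t 10.58
shift [0.0057 0.0022 0.0963] turn [ 0.01  0.04 -1.53] rows>= 2.3
```

Request:
arm_command(
  moves=[0.0057,0.0022,0.03,0,0,-1.5,0.3,0.0057,0.0022,0.06,0,0,-1.5,0.3,0.0057,0.0022,0.085,0,0,-1.5,0.3,0.0057,0.0022,0.0963,0,0,-1.5,0.3,0.0057,0.0022,0.0963,0,0,-1.5,0.2,0.0057,0.0022,0.0963,0,0,-1.5,-1,0.0057,0.0022,0.0963,0,0,-1.5,-1,0.0057,0.0022,0.0963,0,0,-1.5,-1],
  squeeze=30,
)

```text
clock: 11.25
position: [0.4347, -0.016, 0.032]
tool_rot: [[-0.946, 0.326, 0.002], [0.326, 0.946, -0.0], [-0.002, 0.0, -1.0]]
wrist_force: [0.9, 0.0, -0.9]
finger_gap: 0.434
```

Request:
arm_command(
  moves=[0,0,0,0,0,0,-1,0,0,0,0,0,0,-1],
)

```text
clock: 11.42
position: [0.4346, -0.016, 0.0318]
tool_rot: [[-0.946, 0.326, 0.002], [0.326, 0.946, -0.0], [-0.002, 0.0, -1.0]]
wrist_force: [-1.3, -0.8, 8.2]
finger_gap: 0.434
```

```bash
python3 - <<'E'
from h import *
go([.6184,-.0390,.11],94.7)
E
```

```text
pos [ 0.4346 -0.016   0.0318] jawyaw 71.00 q [ -6.9  22.8 115.3  -0.   41.7 -77.9] F [-1.3 -0.8  8.2] gap 0.434 t 11.42
shift [-0.1815  0.0381 -0.0778] turn [ -0.     0.13 -23.7 ] rows>= 4.8
```

Request:
arm_command(
  moves=[0,0,-0.04,0,0,0,-1,-0.02,0.004,-0.078,0,0,-4,-1,-0.055,0.012,-0.078,0,0,-10,-1,-0.09,0.02,-0.078,0,0,-16,-1,-0.13,0.028,-0.078,0,0,-21,-1,-0.16,0.034,-0.078,0,0,-23.7,-1,-0.1815,0.038,-0.078,0,0,-23.7,-1,-0.1815,0.038,-0.078,0,0,-23.7,-1],
)

```text
clock: 12.08
position: [0.6205, -0.0396, 0.1089]
tool_rot: [[-0.997, -0.082, 0.002], [-0.082, 0.997, -0.0], [-0.002, -0.0, -1.0]]
wrist_force: [-0.9, -0.2, -0.5]
finger_gap: 0.434
```

```bash
python3 - <<'E'
from h import *
go([.6184,-.0390,.0685],94.7)
E
```

```text
pos [ 0.6205 -0.0396  0.1089] jawyaw 94.69 q [  -7.    34.7   82.6   -0.    62.6 -101.7] F [-0.9 -0.2 -0.5] gap 0.434 t 12.08
shift [0.0021 0.0008 0.0404] turn [-0.02  0.1  -0.  ] rows>= 1.0
```

Request:
arm_command(
  moves=[0.001,0.0005,0.02,0,0,0,-1,0.001,0.0005,0.04,0,0,0,-1,0.001,0.0005,0.04,0,0,0,-1,0.001,0.0005,0.04,0,0,0,-1],
)

```text
clock: 12.42
position: [0.6161, -0.0385, 0.0686]
tool_rot: [[-0.997, -0.082, -0.002], [-0.082, 0.997, 0.0], [0.002, 0.0, -1.0]]
wrist_force: [0.0, -0.8, -1.3]
finger_gap: 0.432
```

```bash
python3 - <<'E'
from h import *
f,c=snap("wrist","w13")
go([.6184,-.0390,.0558],94.7)
fobauto(c,f,(225,140,330,330))
cv2.imwrite("pics/w13z.png",cv2.resize(cv2.cvtColor(f,cv2.COLOR_RGB2BGR)[130:350,150:500],None,fx=2.2,fy=2.2,interpolation=cv2.INTER_CUBIC))
E
```

```text
pos [ 0.6168 -0.0386  0.0697] jawyaw 94.70 q [  -7.    37.3   84.3    0.    58.4 -101.7] F [ 0.5  0.  -0.1] gap 0.434 t 12.47
shift [-0.0016 -0.0005  0.0139] turn [-0.    0.03 -0.  ] rows>= 0.3
outer 12176 278.0 242.3
hole 668 277.6 306.2
hole 720 278.0 281.0
hole 836 278.0 253.0
hole 260 278.2 182.2
```

View pics/w13z.png

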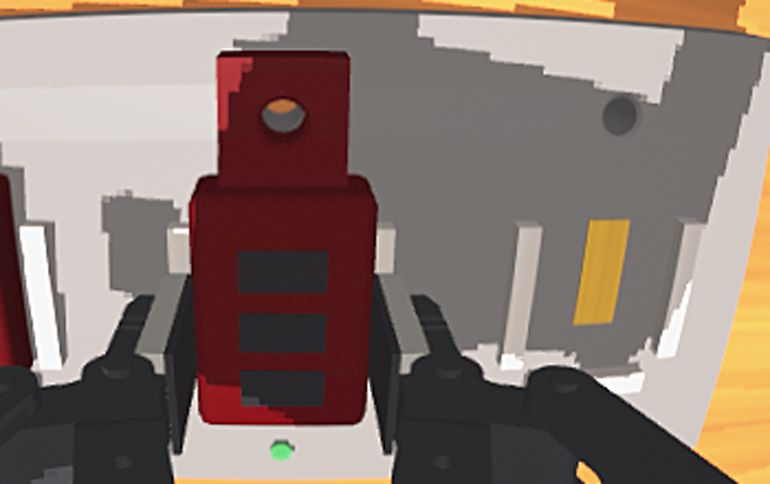

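Request:
arm_command(
  moves=[-0.0018,-0.0005,0,0,0,0,-1,-0.0018,-0.0005,0.004,0,0,0,-1,-0.0018,-0.0005,0.008,0,0,0,-1,-0.0018,-0.0005,0.0115,0,0,0,-1,-0.0018,-0.0005,0.0135,0,0,0,-1,-0.0018,-0.0005,0.0135,0,0,0,-1,-0.0018,-0.0005,0.0135,0,0,0,-1],
)

```text
clock: 13.05
position: [0.6186, -0.039, 0.0558]
tool_rot: [[-0.997, -0.082, 0.0], [-0.082, 0.997, -0.0], [-0.0, -0.0, -1.0]]
wrist_force: [-3.9, 0.6, 9.1]
finger_gap: 0.43
```

```bash
cat >> h.py <<'E'
def eyeview(fn):
    f,c=snap("wrist",fn)
    go([.6184,-.0390,.0558],94.7)
    g=cv2.cvtColor(f,cv2.COLOR_RGB2BGR)
    a=cv2.resize(g[165:200,260:298],None,fx=10,fy=10,interpolation=cv2.INTER_NEAREST)
    b=cv2.resize(g[130:350,180:400],(350,350))
    cv2.imwrite(f"pics/{fn}e.png",np.hstack([a,b]))
E
python3 - <<'E'
from h import *
eyeview("w14")
E
```

```text
pos [ 0.6186 -0.039   0.0558] jawyaw 94.70 q [  -7.    38.6   84.2   -0.    57.2 -101.7] F [-4.3  0.5  9.2] gap 0.434 t 13.10
shift [ 0.0002 -0.      0.    ] turn [-0.    0.01 -0.  ] rows>= 0.0
```

View pics/w14e.png

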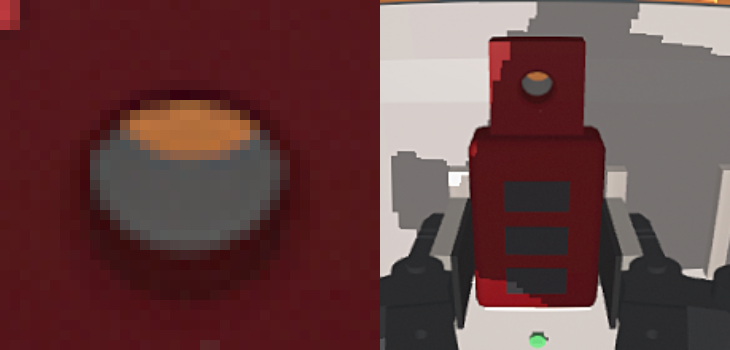

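Request:
arm_command(
  moves=[0,0,0,0,0,0,0.15,0,0,0,0,0,0,0.15,0,0,0,0,0,0,0.15,0,0,-0.02,0,0,0,0.15,0,0,-0.06,0,0,0,0.5,0,0,-0.09,0,0,0,1,0,0,-0.11,0,0,0,1,0,0,-0.12,0,0,0,1],
)

```text
clock: 13.77
position: [0.6193, -0.039, 0.1783]
tool_rot: [[-0.997, -0.082, 0.004], [-0.082, 0.997, -0.0], [-0.004, -0.001, -1.0]]
wrist_force: [0.8, 1.4, -1.1]
finger_gap: 0.999
```

```bash
python3 - <<'E'
from h import *
f,c=snap("wrist","w15")
go([.4432,.1126,.13],125.1)
E
```

```text
pos [ 0.6195 -0.039   0.1787] jawyaw 94.70 q [  -7.    29.9   79.9   -0.    69.9 -101.7] F [ 0.4 -0.5  1.6] gap 1.001 t 13.82
shift [0.1635 0.1656 0.0478] turn [ -0.12   0.24 -30.4 ] rows>= 5.7
```

View pics/w15.png

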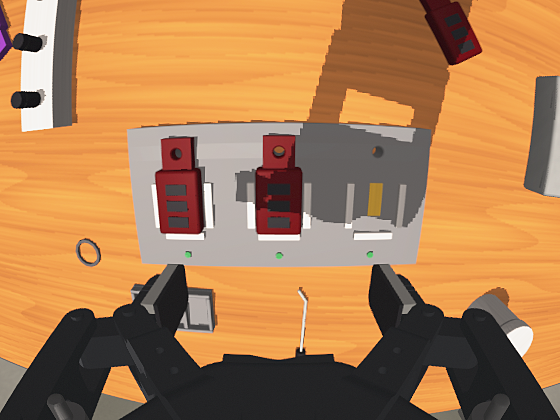

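Request:
arm_command(
  moves=[0.02,0.02,0,0,0,-4,1,0.045,0.045,0,0,0,-9,1,0.07,0.07,0.01,0,0,-14,1,0.095,0.096,0.02,0,0,-19,1,0.12,0.12,0.03,0,0,-24,1,0.145,0.147,0.04,0,0,-29,1,0.1635,0.1656,0.0478,0,0,-30.4,1,0.1635,0.1656,0.0478,0,0,-30.4,1],
)

```text
clock: 14.48
position: [0.4378, 0.1146, 0.1245]
tool_rot: [[-0.816, -0.579, -0.006], [-0.579, 0.816, -0.001], [0.005, 0.003, -1.0]]
wrist_force: [-0.6, -1.6, 0.4]
finger_gap: 0.998
```

Request:
arm_command(
  moves=[0,0,0,0,0,0,1,0,0,0,0,0,0,1,0,0,0,0,0,0,1],
)

```text
clock: 14.73
position: [0.4426, 0.1122, 0.1271]
tool_rot: [[-0.819, -0.574, -0.0], [-0.574, 0.819, -0.0], [0.0, 0.0, -1.0]]
wrist_force: [-0.4, 0.0, 0.8]
finger_gap: 1.001
```

```bash
python3 - <<'E'
from h import *
f,c=snap("wrist","w16")
go([.4432,.1126,.13],125.1)
fobauto(c,f,(205,110,355,280))
E
```

```text
pos [0.4426 0.1122 0.1272] jawyaw 125.02 q [   9.6   14.7  109.4   -0.    55.9 -115.4] F [ 0.5 -0.1 -1. ] gap 1.003 t 14.78
shift [-0.0007  0.     -0.0028] turn [-0.    0.   -0.08] rows>= 0.1
outer 4683 281.5 200.8
hole 294 280.9 239.0
hole 309 281.0 221.0
hole 330 281.5 202.5
hole 133 281.9 160.5
```

View pics/w16.png

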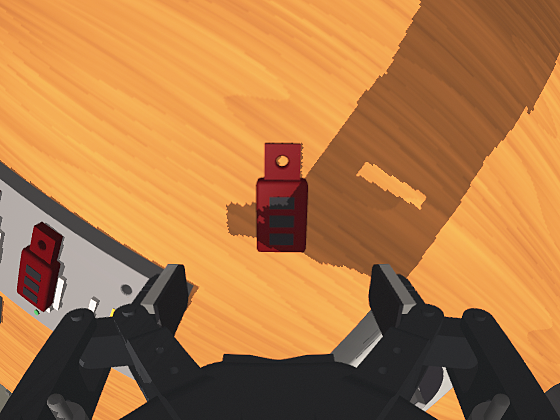

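```bash
python3 - <<'E'
from h import *
f,c=load("w16")
E,y,O=fob(c,(281.9,160.5),[(281.5,202.5),(281,221),(280.9,239)])
t=O+.0006*np.array([np.cos(np.radians(y)),np.sin(np.radians(y))])
go([t[0],t[1],.0315],y+90)
E
```

```text
eye [0.4088 0.0896] yaw 34.33 orig [0.4426 0.1127] jaw 124.3
pos [0.4426 0.1122 0.1272] jawyaw 125.02 q [   9.6   14.7  109.4   -0.    55.9 -115.4] F [ 0.5 -0.1 -1. ] gap 1.003 t 14.78
shift [-0.0009  0.0004  0.0957] turn [-0.   0.   0.7] rows>= 2.3
```

Request:
arm_command(
  moves=[-0.0009,0.0004,0.03,0,0,0.7,0.3,-0.0009,0.0004,0.06,0,0,0.7,0.3,-0.0009,0.0004,0.085,0,0,0.7,0.3,-0.0009,0.0004,0.0957,0,0,0.7,0.3,-0.0009,0.0004,0.0957,0,0,0.7,0.2,-0.0009,0.0004,0.0957,0,0,0.7,-1,-0.0009,0.0004,0.0957,0,0,0.7,-1,-0.0009,0.0004,0.0957,0,0,0.7,-1],
  squeeze=30,
)

```text
clock: 15.45
position: [0.4434, 0.1136, 0.033]
tool_rot: [[-0.825, -0.565, 0.002], [-0.565, 0.825, 0.0], [-0.002, -0.001, -1.0]]
wrist_force: [0.3, 0.6, 0.0]
finger_gap: 0.43
```

Request:
arm_command(
  moves=[0,0,0,0,0,0,-1,0,0,0,0,0,0,-1],
)

```text
clock: 15.62
position: [0.443, 0.1136, 0.0326]
tool_rot: [[-0.825, -0.565, 0.002], [-0.565, 0.825, 0.0], [-0.001, -0.001, -1.0]]
wrist_force: [-1.3, -0.9, 7.0]
finger_gap: 0.433
```

```bash
python3 - <<'E'
from h import *
go([.6115,.0457,.11],94.7)
E
```

```text
pos [0.443  0.1136 0.0326] jawyaw 124.40 q [   9.8   24.9  111.8   -0.    43.2 -114.6] F [-1.3 -0.9  7. ] gap 0.433 t 15.62
shift [-0.1008 -0.1513 -0.0772] turn [-2.00e-02  9.00e-02  2.97e+01] rows>= 4.7
```

Request:
arm_command(
  moves=[0,0,-0.04,0,0,3,-1,-0.01,-0.015,-0.077,0,0,8,-1,-0.028,-0.042,-0.077,0,0,13,-1,-0.046,-0.07,-0.077,0,0,18,-1,-0.065,-0.097,-0.077,0,0,23,-1,-0.083,-0.125,-0.077,0,0,27,-1,-0.1,-0.15,-0.077,0,0,29.7,-1,-0.1,-0.151,-0.077,0,0,29.7,-1],
)

```text
clock: 16.28
position: [0.6137, 0.0434, 0.1088]
tool_rot: [[-0.997, -0.077, 0.002], [-0.077, 0.997, -0.0], [-0.002, -0.0, -1.0]]
wrist_force: [-1.6, -0.4, -0.2]
finger_gap: 0.432
```

Request:
arm_command(
  moves=[0,0,0,0,0,0,-1,0,0,0,0,0,0,-1],
)

```text
clock: 16.45
position: [0.6097, 0.0456, 0.1084]
tool_rot: [[-0.997, -0.083, -0.001], [-0.083, 0.997, 0.0], [0.001, 0.0, -1.0]]
wrist_force: [-0.3, 0.1, -0.4]
finger_gap: 0.433
```

```bash
python3 - <<'E'
from h import *
f,c=snap("wrist","w17")
fobauto(c,f,(225,140,330,330))
go([.6115,.0457,.0695],94.7)
E
```

```text
outer 11920 278.3 244.9
hole 648 277.7 308.3
hole 727 278.2 283.1
hole 824 278.4 256.0
hole 254 278.9 185.5
pos [0.6096 0.0459 0.1087] jawyaw 94.75 q [  0.9  33.6  84.5   0.   62.  -93.9] F [ 0.3 -0.2 -0.5] gap 0.434 t 16.50
shift [-0.0019 -0.0003  0.0392] turn [ 0.01 -0.03  0.05] rows>= 0.9
```

Request:
arm_command(
  moves=[-0.0009,0,0.02,0,0,0,-1,-0.0009,0,0.039,0,0,0,-1,-0.0009,0,0.039,0,0,0,-1,-0.0009,0,0.039,0,0,0,-1,-0.0009,0,0.039,0,0,0,-1],
)

```text
clock: 16.92
position: [0.6114, 0.0459, 0.071]
tool_rot: [[-0.997, -0.082, 0.001], [-0.082, 0.997, 0.0], [-0.001, -0.0, -1.0]]
wrist_force: [-0.2, 0.7, -0.3]
finger_gap: 0.435
```

```bash
python3 - <<'E'
from h import *
go([.6105,.0457,.056],94.7)
eyeview("w18")
E
```

```text
pos [0.6114 0.0459 0.071 ] jawyaw 94.73 q [  0.9  36.6  85.2   0.   58.1 -93.9] F [-0.2  0.7 -0.3] gap 0.435 t 16.92
shift [ 0.0009 -0.0001  0.015 ] turn [-0.    0.07  0.03] rows>= 0.4
pos [0.6116 0.0458 0.0712] jawyaw 94.72 q [  0.9  36.6  85.2  -0.   58.1 -93.9] F [0.1 0.4 0. ] gap 0.436 t 16.97
shift [ 0.0002 -0.085   0.0154] turn [-0.01  0.1   0.02] rows>= 2.1
```

View pics/w18e.png

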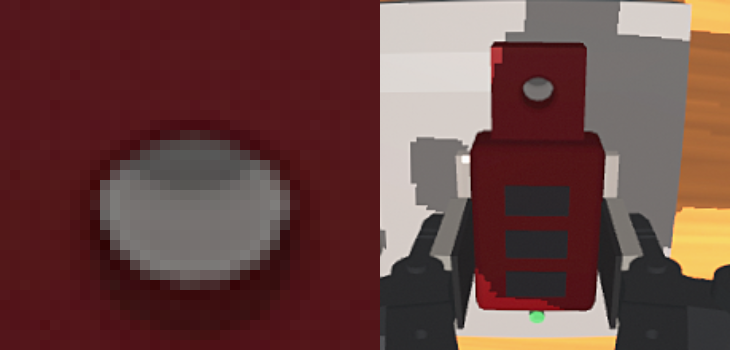

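Request:
arm_command(
  moves=[0.001,0,0.003,0,0,0,-1,0.001,0,0.007,0,0,0,-1,0.001,0,0.01,0,0,0,-1,0.001,0,0.0125,0,0,0,-1,0.001,0,0.0145,0,0,0,-1,0.001,0,0.0145,0,0,0,-1,0.001,0,0.0145,0,0,0,-1],
)

```text
clock: 17.55
position: [0.6106, 0.0455, 0.0565]
tool_rot: [[-0.997, -0.082, 0.001], [-0.082, 0.997, -0.0], [-0.001, -0.0, -1.0]]
wrist_force: [-6.5, -0.2, 14.8]
finger_gap: 0.433
```

```bash
python3 - <<'E'
from h import *
eyeview("w19")
E
```

```text
pos [0.6106 0.0454 0.0565] jawyaw 94.70 q [  0.8  37.8  85.6  -0.   56.6 -93.9] F [-6.2  0.3 15.1] gap 0.438 t 17.60
shift [-0.0009 -0.0848  0.0007] turn [-0.01  0.06 -0.  ] rows>= 2.0
```

View pics/w19e.png

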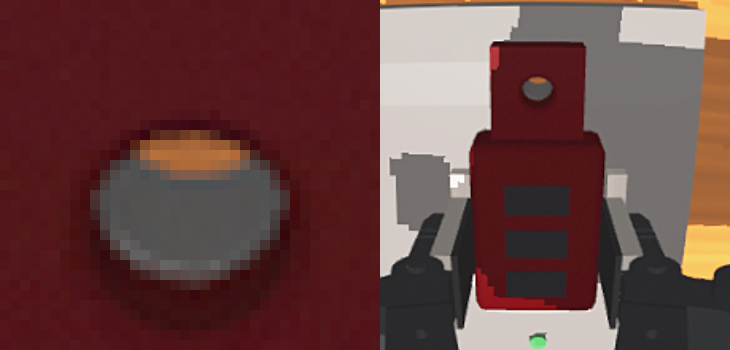

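Request:
arm_command(
  moves=[0,0,0,0,0,0,0.15,0,0,0,0,0,0,0.15,0,0,0,0,0,0,0.15,0,0,-0.02,0,0,0,0.15,0,0,-0.06,0,0,0,0.5,0.02,-0.03,-0.09,0,0,0,1,0.04,-0.06,-0.11,0,0,0,1,0.05,-0.085,-0.12,0,0,0,1],
)

```text
clock: 18.27
position: [0.5667, -0.0442, 0.1776]
tool_rot: [[-0.997, -0.083, 0.002], [-0.083, 0.997, -0.0], [-0.002, -0.001, -1.0]]
wrist_force: [1.0, -0.2, -0.7]
finger_gap: 1.0
```

Request:
arm_command(
  moves=[0,0,0,0,0,0,1,0,0,0,0,0,0,1,0,0,0,0,0,0,1],
)

```text
clock: 18.52
position: [0.5674, -0.043, 0.1747]
tool_rot: [[-0.997, -0.082, -0.001], [-0.082, 0.997, 0.0], [0.001, 0.0, -1.0]]
wrist_force: [-0.0, 1.2, 0.1]
finger_gap: 0.996
```

```bash
python3 - <<'E'
from h import *
f,c=snap("wrist","w20")
go([.47,-.273,.18],90)
fobauto(c,f,(130,120,440,300))
E
```

```text
pos [ 0.5674 -0.0426  0.1743] jawyaw 94.73 q [  -8.    24.1   89.2    0.    66.8 -102.7] F [ 0.4 -0.5  0.9] gap 0.998 t 18.57
shift [ 0.1161 -0.2216 -0.0056] turn [ 0.02 -0.07  4.73] rows>= 6.0
outer 2662 371.7 239.2
hole 221 376.1 250.5
hole 42 375.5 214.1
outer 2652 184.2 238.9
hole 217 180.0 250.2
hole 40 180.6 213.9
outer 3442 278.0 246.9
hole 232 277.9 280.6
hole 229 278.1 266.3
hole 242 278.1 251.5
hole 67 278.1 213.8
```

View pics/w20.png

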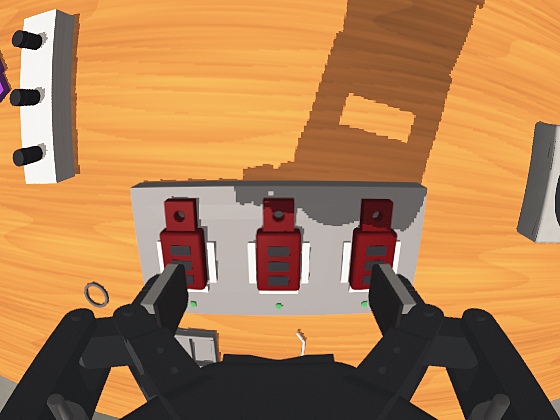

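```bash
python3 - <<'E'
from h import *
f,c=load("w20")
print(onplane("wrist",[(180.6,213.9),(278.1,213.8),(375.5,214.1)],.036,c))
E
```

```text
[[ 0.58188203 -0.12639913  0.036     ]
 [ 0.57497166 -0.04377712  0.036     ]
 [ 0.56858376  0.03876578  0.036     ]]
```

Request:
arm_command(
  moves=[0.02,-0.036,-0.006,0,0,4.7,1,0.039,-0.072,-0.006,0,0,4.7,1,0.058,-0.108,-0.006,0,0,4.7,1,0.077,-0.144,-0.006,0,0,4.7,1,0.096,-0.18,-0.006,0,0,4.7,1,0.116,-0.2216,-0.006,0,0,4.7,1,0.116,-0.2216,-0.006,0,0,4.7,1,0.116,-0.2216,-0.006,0,0,4.7,1],
)

```text
clock: 19.23
position: [0.4695, -0.2748, 0.1802]
tool_rot: [[-1.0, 0.002, -0.001], [0.002, 1.0, 0.001], [0.001, 0.001, -1.0]]
wrist_force: [0.8, 0.5, -0.4]
finger_gap: 0.998
```

Request:
arm_command(
  moves=[0,0,0,0,0,0,1,0,0,0,0,0,0,1,0,0,0,0,0,0,1],
)

```text
clock: 19.48
position: [0.4707, -0.2723, 0.1809]
tool_rot: [[-1.0, -0.002, -0.0], [-0.002, 1.0, 0.0], [0.0, 0.0, -1.0]]
wrist_force: [0.2, -0.2, 0.1]
finger_gap: 0.999
```

```bash
python3 - <<'E'
from h import *
f,c=snap("wrist","w21")
go([.53,-.273,.11],90)
E
```

```text
pos [ 0.4706 -0.2724  0.181 ] jawyaw 90.11 q [ -33.9   20.6   93.1    0.    66.3 -124. ] F [-0.3  1.4 -0.6] gap 0.999 t 19.53
shift [-0.0594 -0.0007  0.071 ] turn [ 0.01 -0.01  0.11] rows>= 2.2
```

View pics/w21.png

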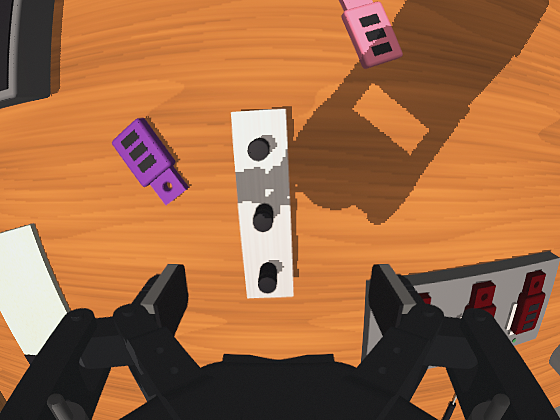

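```bash
python3 - <<'E'
from h import *
f,c=load("w21")
cv2.imwrite("pics/w21z.png",cv2.resize(cv2.cvtColor(f,cv2.COLOR_RGB2BGR)[100:305,215:310],None,fx=2.9,fy=2.9,interpolation=cv2.INTER_CUBIC))
R_=onplane("wrist",[(232,112),(290,108),(294,296),(247,298)],.034,c);print(R_,R_.mean(0))
E
```

```text
[[ 0.39516886 -0.31076088  0.034     ]
 [ 0.3923404  -0.26409196  0.034     ]
 [ 0.56226209 -0.25831367  0.034     ]
 [ 0.56483365 -0.30291477  0.034     ]] [ 0.47865125 -0.28402032  0.034     ]
```

View pics/w21z.png

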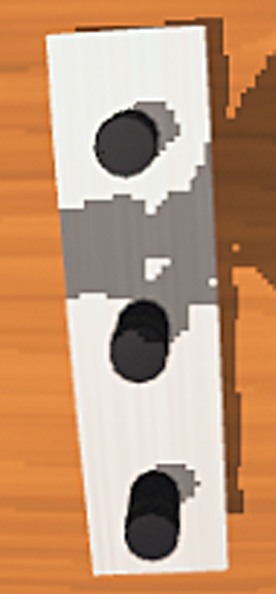

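```bash
python3 - <<'E'
from h import *
f,c=load("w21")
q=lambda p,z:onplane("wrist",np.array(p)/2.9+[215,100],z,c)
P=q([(125,146),(138,355),(152,534)],.064); print(P, np.linalg.norm(np.diff(P,axis=0),axis=1))
d=P[2]-P[0]; print(np.degrees(np.arctan2(d[1],d[0])))
a=np.radians(2.4); C=np.array([.47865,-.284])
for s in(-.055,0,.055): print(C+s*np.array([np.cos(a),np.sin(a)]))
E
```

```text
[[ 0.42372975 -0.28797064  0.064     ]
 [ 0.47848945 -0.28527052  0.064     ]
 [ 0.53219748 -0.28215599  0.064     ]] [0.05482623 0.05379826]
3.0685297112086216
[ 0.42369824 -0.28630316]
[ 0.47865 -0.284  ]
[ 0.53360176 -0.28169684]
```

```bash
python3 - <<'E'
from h import *
go([.5331,-.2822,.12],93)
E
```

```text
pos [ 0.4706 -0.2724  0.181 ] jawyaw 90.11 q [ -33.9   20.6   93.1    0.    66.3 -124. ] F [-0.3  1.4 -0.6] gap 0.999 t 19.53
shift [-0.0625 -0.0099  0.061 ] turn [ 0.01 -0.01 -2.89] rows>= 2.1
```

Request:
arm_command(
  moves=[-0.03,-0.005,0.02,0,0,-2.9,1,-0.0625,-0.01,0.04,0,0,-2.9,1,-0.0625,-0.01,0.06,0,0,-2.9,0,-0.0625,-0.01,0.06,0,0,-2.9,0,-0.0625,-0.01,0.06,0,0,-2.9,0],
)

```text
clock: 19.95
position: [0.5322, -0.2827, 0.1205]
tool_rot: [[-0.999, -0.052, -0.002], [-0.052, 0.999, 0.001], [0.002, 0.001, -1.0]]
wrist_force: [0.5, 0.4, 0.2]
finger_gap: 0.601
```

```bash
python3 - <<'E'
from h import *
f,c=snap("wrist","w22")
go([.5331,-.2822,.067],93)
E
```

```text
pos [ 0.5324 -0.2832  0.1219] jawyaw 92.93 q [ -31.5   31.6   85.5   -0.    62.8 -124.4] F [-0.1 -0.4 -0.4] gap 0.519 t 20.00
shift [-0.0007  0.001   0.0549] turn [-0.   -0.   -0.07] rows>= 1.3
```

View pics/w22.png

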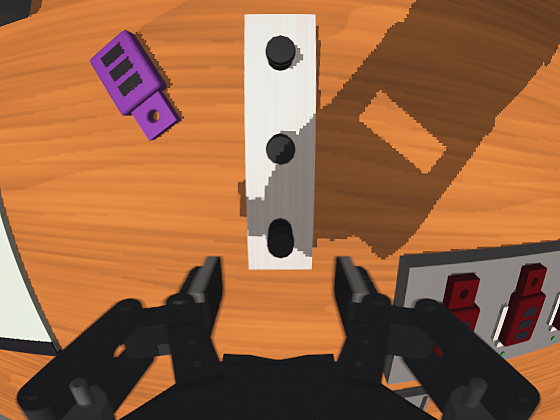

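```bash
python3 - <<'E'
from h import *
f,c=load("w22")
print(onplane("wrist",[(281,246),(281,149),(280.5,48)],.064,c))
cv2.imwrite("pics/w22z.png",cv2.resize(cv2.cvtColor(f,cv2.COLOR_RGB2BGR)[200:280,230:330],None,fx=5,fy=5,interpolation=cv2.INTER_CUBIC))
E
```

```text
[[ 0.53375994 -0.28215532  0.064     ]
 [ 0.47808162 -0.28513264  0.064     ]
 [ 0.42348226 -0.2882104   0.064     ]]
```

View pics/w22z.png

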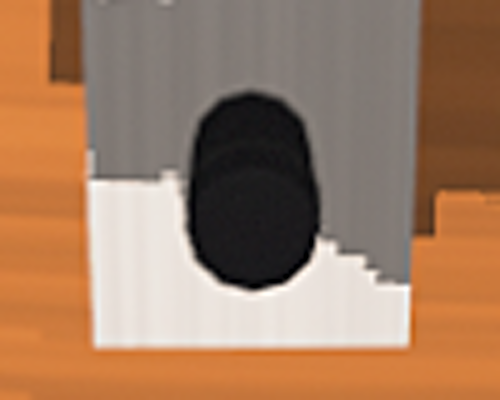

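Request:
arm_command(
  moves=[-0.0012,0.001,0.02,0,0,0,-0.1,-0.0012,0.001,0.04,0,0,0,-0.1,-0.0012,0.001,0.055,0,0,0,-0.1,-0.0012,0.001,0.055,0,0,0,-0.1,-0.0012,0.001,0.055,0,0,0,-1,-0.0012,0.001,0.055,0,0,0,-1,-0.0012,0.001,0.055,0,0,0,-1,-0.0012,0.001,0.055,0,0,0,-1],
  squeeze=30,
)

```text
clock: 20.67
position: [0.5342, -0.2829, 0.0683]
tool_rot: [[-0.999, -0.051, 0.002], [-0.051, 0.999, -0.001], [-0.002, -0.001, -1.0]]
wrist_force: [-1.9, 3.2, 8.1]
finger_gap: 0.17
```

Request:
arm_command(
  moves=[0,0,0,0,0,0,-1,0,0,0,0,0,0,-1],
)

```text
clock: 20.83
position: [0.5342, -0.2829, 0.0683]
tool_rot: [[-0.999, -0.051, 0.002], [-0.051, 0.999, -0.001], [-0.002, -0.001, -1.0]]
wrist_force: [-1.7, 1.9, 9.3]
finger_gap: 0.175
```

```bash
python3 - <<'E'
from h import *
go([.5336,-.2822,.067],93)
E
```

```text
pos [ 0.5342 -0.2829  0.0683] jawyaw 92.90 q [ -31.4   35.9   86.9    0.    57.1 -124.3] F [-1.7  1.9  9.3] gap 0.175 t 20.83
shift [0.0006 0.0007 0.0013] turn [-0.08  0.13 -0.1 ] rows>= 0.0
```

```bash
python3 - <<'E'
from h import *
go([.5845,-.128,.14],94.7)
E
```

```text
pos [ 0.5342 -0.2829  0.0683] jawyaw 92.90 q [ -31.4   35.9   86.9    0.    57.1 -124.3] F [-1.7  1.9  9.3] gap 0.175 t 20.83
shift [-0.0582  0.1521 -0.0718] turn [-0.08  0.13 -1.8 ] rows>= 4.3
```

Request:
arm_command(
  moves=[0,0,-0.02,0,0,0,-1,0,0,-0.045,0,0,0,-1,0,0.01,-0.072,0,0,0,-1,-0.015,0.045,-0.072,0,0,0,-1,-0.03,0.083,-0.072,0,0,-1.8,-1,-0.045,0.12,-0.072,0,0,-1.8,-1,-0.058,0.152,-0.072,0,0,-1.8,-1,-0.058,0.152,-0.072,0,0,-1.8,-1],
)

```text
clock: 21.5
position: [0.5854, -0.1228, 0.1395]
tool_rot: [[-0.996, -0.086, 0.002], [-0.086, 0.996, 0.0], [-0.002, 0.0, -1.0]]
wrist_force: [0.2, 0.3, -1.2]
finger_gap: 0.171
```

Request:
arm_command(
  moves=[0,0,0,0,0,0,-1,0,0,0.01,0,0,0,-1,0,0,0.02,0,0,0,-1,0,0,0.02,0,0,0,-1],
)

```text
clock: 21.83
position: [0.5825, -0.1288, 0.1156]
tool_rot: [[-0.997, -0.08, -0.003], [-0.08, 0.997, 0.001], [0.003, 0.001, -1.0]]
wrist_force: [0.2, -0.1, -0.5]
finger_gap: 0.172
```

```bash
python3 - <<'E'
from h import *
f,c=snap("wrist","w23")
go([.5845,-.128,.10],94.7)
cv2.imwrite("pics/w23z.png",cv2.resize(cv2.cvtColor(f,cv2.COLOR_RGB2BGR)[150:350,180:380],None,fx=3,fy=3,interpolation=cv2.INTER_CUBIC))
E
```

```text
pos [ 0.5829 -0.1288  0.1165] jawyaw 94.61 q [ -16.    31.4   86.7   -0.    62.  -110.6] F [-0.4 -0.2 -0.2] gap 0.170 t 21.88
shift [-0.0017  0.0007  0.0165] turn [ 0.05 -0.15 -0.09] rows>= 0.4
```

View pics/w23z.png

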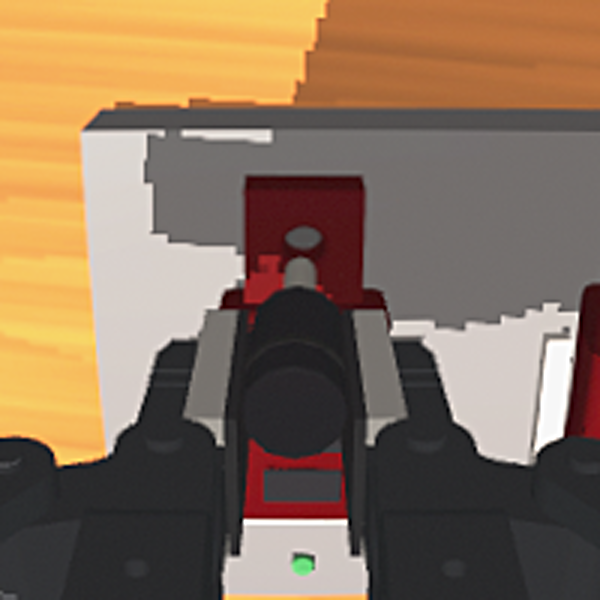

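```bash
python3 - <<'E'
from h import *
f,c=load("w23")
u=lambda p:np.array(p)/3+[180,150]
p=np.array([.5829,-.1288,.1165]); zt=.1165-.0643
print("tip expected",proj("wrist",[p-[0,0,.0643]],c),"tip world", onplane("wrist",[u((301,259))],zt,c))
print("lug edges mid", onplane("wrist",[u((247,180)),u((363,180)),u((247,238)),u((362,238))],.036,c))
print("eye top", onplane("wrist",[u((303,238)),u((286,238)),u((321,238)),u((303,226)),u((303,251))],.036,c))
cv2.imwrite("pics/w23y.png",cv2.resize(cv2.cvtColor(f,cv2.COLOR_RGB2BGR)[205:255,255:305],None,fx=11,fy=11,interpolation=cv2.INTER_NEAREST))
E
```

```text
tip expected [[280.15049037 239.84599769]] tip world [[ 0.58064592 -0.12887583  0.0522    ]]
lug edges mid [[ 0.5699892  -0.14107016  0.036     ]
 [ 0.56803748 -0.11667407  0.036     ]
 [ 0.5829514  -0.14022408  0.036     ]
 [ 0.58099021 -0.11557747  0.036     ]]
eye top [[ 0.58198235 -0.12823073  0.036     ]
 [ 0.58227341 -0.13186942  0.036     ]
 [ 0.58167686 -0.12437649  0.036     ]
 [ 0.57926424 -0.12845584  0.036     ]
 [ 0.58495422 -0.12798438  0.036     ]]
```

View pics/w23y.png

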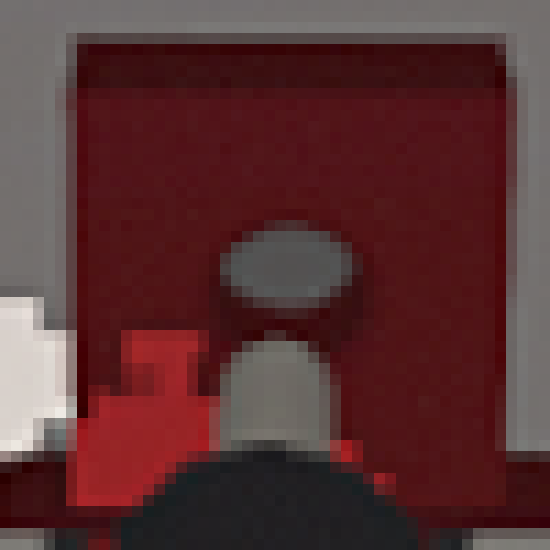

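```bash
python3 - <<'E'
from h import *
f,c=load("w23")
u=lambda p:np.array(p)/11+[255,205]
print("lug end", onplane("wrist",[u((288,90))],.036,c), "tip edge",onplane("wrist",[u((278,340))],.0522,c))
print("eye bottom? visible top rim near", onplane("wrist",[u((288,222))],.036,c),onplane("wrist",[u((288,340))],.036,c))
E
```

```text
lug end [[ 0.57113417 -0.12901227  0.036     ]] tip edge [[ 0.58037886 -0.12893402  0.0522    ]]
eye bottom? visible top rim near [[ 0.57915247 -0.12834806  0.036     ]] [[ 0.58649435 -0.12773826  0.036     ]]
```

Request:
arm_command(
  moves=[-0.0016,0.0006,0.004,0,0,0,-1,-0.0016,0.0006,0.009,0,0,0,-1,-0.0016,0.0006,0.012,0,0,0,-1,-0.0016,0.0006,0.012,0,0,0,-1,-0.0016,0.0006,0.012,0,0,0,-1],
)

```text
clock: 22.3
position: [0.5853, -0.1272, 0.106]
tool_rot: [[-0.997, -0.082, -0.0], [-0.082, 0.997, 0.0], [0.0, 0.0, -1.0]]
wrist_force: [0.1, 0.2, -1.2]
finger_gap: 0.172
```

```bash
python3 - <<'E'
from h import *
f,c=snap("wrist","w24")
go([.5845,-.128,.0695],94.7)
cv2.imwrite("pics/w24y.png",cv2.resize(cv2.cvtColor(f,cv2.COLOR_RGB2BGR)[195:250,250:310],None,fx=10,fy=10,interpolation=cv2.INTER_NEAREST))
E
```

```text
pos [ 0.5854 -0.1272  0.1062] jawyaw 94.69 q [ -15.8   32.3   86.8    0.    60.9 -110.5] F [ 0.2 -0.1 -0.7] gap 0.173 t 22.35
shift [ 0.001  -0.0007  0.0367] turn [-0.    0.01 -0.01] rows>= 0.9
```

View pics/w24y.png

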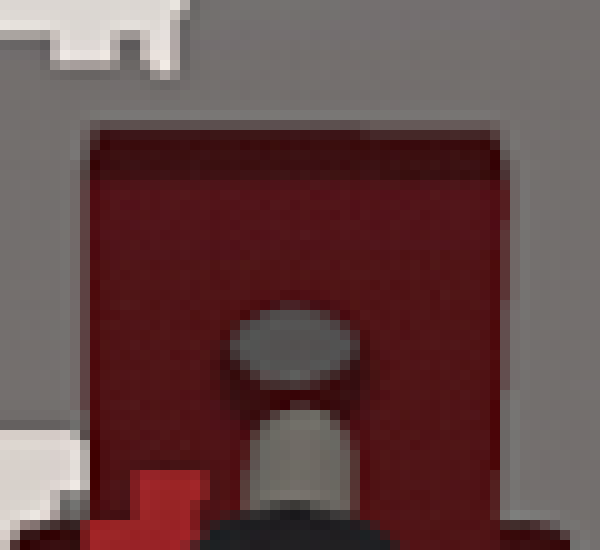

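```bash
python3 - <<'E'
from h import *
f,c=load("w24")
u=lambda p:np.array(p)/10+[250,195]
print("lug end", onplane("wrist",[u((296,182))],.036,c), "tip edge",onplane("wrist",[u((300,405))],.0419,c))
print("rim near", onplane("wrist",[u((293,307))],.036,c))
E
```

```text
lug end [[ 0.57130573 -0.12877685  0.036     ]] tip edge [[ 0.58337538 -0.12755456  0.0419    ]]
rim near [[ 0.57927805 -0.12829923  0.036     ]]
```

Request:
arm_command(
  moves=[0.001,-0.0005,0,0,0,0,-1,0.001,-0.0005,0.004,0,0,0,-1,0.001,-0.0005,0.008,0,0,0,-1,0.001,-0.0005,0.012,0,0,0,-1,0.001,-0.0005,0.016,0,0,0,-1,0.001,-0.0005,0.016,0,0,0,-1],
)

```text
clock: 22.85
position: [0.584, -0.1277, 0.089]
tool_rot: [[-0.997, -0.082, -0.001], [-0.082, 0.997, 0.0], [0.001, 0.001, -1.0]]
wrist_force: [-1.0, -0.3, 1.1]
finger_gap: 0.173
```

```bash
python3 - <<'E'
from h import *
f,c=snap("wrist","w25")
go([.5845,-.128,.0695],94.7)
cv2.imwrite("pics/w25y.png",cv2.resize(cv2.cvtColor(f,cv2.COLOR_RGB2BGR)[170:250,240:320],None,fx=7,fy=7,interpolation=cv2.INTER_NEAREST))
E
```

```text
pos [ 0.5842 -0.1277  0.0895] jawyaw 94.70 q [ -15.8   33.6   87.4   -0.    59.1 -110.5] F [-0.6  0.   0.6] gap 0.167 t 22.90
shift [-0.0003 -0.0004  0.02  ] turn [ 0.02 -0.06  0.  ] rows>= 0.5
```

View pics/w25y.png

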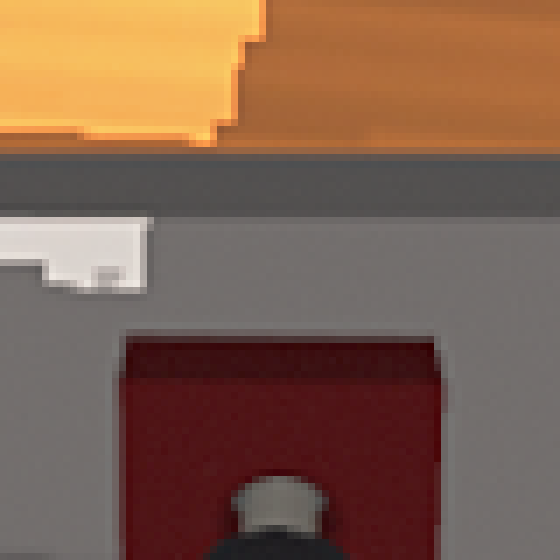

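Request:
arm_command(
  moves=[0,0,0.004,0,0,0,-1,0,0,0.008,0,0,0,-1,0,0,0.012,0,0,0,-1,0,0,0.015,0,0,0,-1,0,0,0.018,0,0,0,-1,0,0,0.02,0,0,0,-1,0,0,0.02,0,0,0,-1],
)

```text
clock: 23.48
position: [0.5846, -0.1278, 0.0704]
tool_rot: [[-0.997, -0.082, 0.0], [-0.082, 0.997, -0.0], [-0.0, -0.0, -1.0]]
wrist_force: [-0.1, 0.4, 1.4]
finger_gap: 0.172
```

```bash
python3 - <<'E'
from h import *
go([.5845,-.128,.0695],94.7)
E
```

```text
pos [ 0.5846 -0.1278  0.0704] jawyaw 94.70 q [ -15.8   35.1   87.9   -0.    57.  -110.5] F [-0.1  0.4  1.4] gap 0.172 t 23.48
shift [ 0.0001 -0.0002  0.0009] turn [-0.01  0.03 -0.  ] rows>= 0.0
```

Request:
arm_command(
  moves=[0,0,0.001,0,0,0,-1,0,0,0.002,0,0,0,-1,0,0,0.002,0,0,0,-1,0,0,0.002,0,0,0,-1],
)

```text
clock: 23.82
position: [0.5851, -0.128, 0.07]
tool_rot: [[-0.997, -0.082, 0.002], [-0.082, 0.997, -0.001], [-0.002, -0.001, -1.0]]
wrist_force: [-4.9, 1.4, 16.2]
finger_gap: 0.171
```

Request:
arm_command(
  moves=[0,0,0,0,0,0,-0.4,0,0,0,0,0,0,-0.4,0,0,0,0,0,0,-0.4,0,0,-0.02,0,0,0,-0.2,0,0,-0.05,0,0,0,0.2,0,0,-0.08,0,0,0,0.5,0.03,-0.03,-0.09,0,0,0,0.5,0.05,-0.07,-0.09,0,0,0,0],
)

```text
clock: 24.48
position: [0.5423, -0.1964, 0.1609]
tool_rot: [[-0.996, -0.086, 0.004], [-0.086, 0.996, -0.001], [-0.004, -0.002, -1.0]]
wrist_force: [1.0, -1.0, -0.8]
finger_gap: 0.624
```

```bash
python3 - <<'E'
from h import *
f,c=snap("wrist","w26")
go([.4783,-.285,.125],93)
E
```

```text
pos [ 0.5394 -0.2034  0.1595] jawyaw 94.61 q [-2.430e+01  2.590e+01  8.880e+01 -1.000e-01  6.530e+01 -1.188e+02] F [-3.7 -6.7 -0.8] gap 0.535 t 24.53
shift [ 0.0675 -0.0763  0.0346] turn [-0.14  0.07  1.61] rows>= 2.6
```

View pics/w26.png

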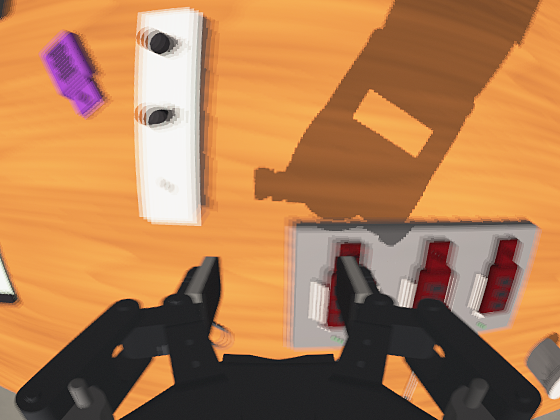

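Request:
arm_command(
  moves=[0.0225,-0.025,0,0,0,1.6,0,0.045,-0.05,0.01,0,0,1.6,0,0.0675,-0.0763,0.02,0,0,1.6,0,0.0675,-0.0763,0.0346,0,0,1.6,0,0.0675,-0.0763,0.0346,0,0,1.6,0,0.0675,-0.0763,0.0346,0,0,1.6,0],
)

```text
clock: 25.03
position: [0.481, -0.2785, 0.1231]
tool_rot: [[-0.999, -0.053, -0.001], [-0.053, 0.999, 0.001], [0.001, 0.001, -1.0]]
wrist_force: [0.3, -0.1, 1.0]
finger_gap: 0.5
```

```bash
python3 - <<'E'
from h import *
f,c=snap("wrist","w27")
go([.4783,-.285,.0675],93)
cv2.imwrite("pics/w27z.png",cv2.resize(cv2.cvtColor(f,cv2.COLOR_RGB2BGR)[120:320,180:380],None,fx=3,fy=3,interpolation=cv2.INTER_CUBIC))
E
```

```text
pos [ 0.4816 -0.2783  0.1238] jawyaw 93.12 q [ -33.8   26.2   93.7    0.    60.2 -126.9] F [-0.4 -0.4  0.7] gap 0.503 t 25.08
shift [ 0.0036 -0.0065  0.0563] turn [ 0.01 -0.    0.12] rows>= 1.4
```

View pics/w27z.png

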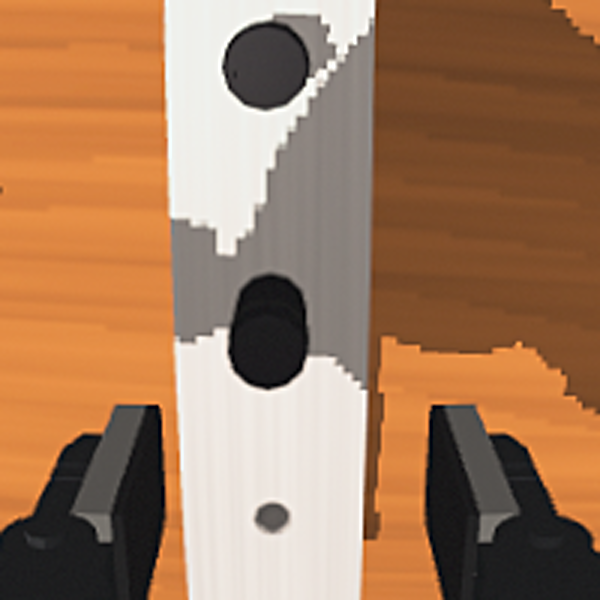

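```bash
python3 - <<'E'
from h import *
f,c=load("w27")
P=onplane("wrist",np.array([(268,350),(266,65)])/3+[180,120],.064,c); print(P)
go([P[0,0],P[0,1],.0675],93)
E
```

```text
[[ 0.4781796  -0.28501136  0.064     ]
 [ 0.42353206 -0.28790702  0.064     ]]
pos [ 0.4816 -0.2783  0.1238] jawyaw 93.12 q [ -33.8   26.2   93.7    0.    60.2 -126.9] F [-0.4 -0.4  0.7] gap 0.503 t 25.08
shift [ 0.0037 -0.0065  0.0563] turn [ 0.01 -0.    0.12] rows>= 1.4
```

Request:
arm_command(
  moves=[0.0037,-0.0065,0.01,0,0,0,0,0.0037,-0.0065,0.03,0,0,0,-0.1,0.0037,-0.0065,0.05,0,0,0,-0.1,0.0037,-0.0065,0.056,0,0,0,-0.1,0.0037,-0.0065,0.056,0,0,0,-1,0.0037,-0.0065,0.056,0,0,0,-1,0.0037,-0.0065,0.056,0,0,0,-1,0.0037,-0.0065,0.056,0,0,0,-1],
  squeeze=30,
)

```text
clock: 25.75
position: [0.4782, -0.2855, 0.0685]
tool_rot: [[-0.999, -0.054, 0.001], [-0.054, 0.999, -0.001], [-0.001, -0.001, -1.0]]
wrist_force: [-0.0, 2.4, -0.2]
finger_gap: 0.172
```

Request:
arm_command(
  moves=[0,0,0,0,0,0,-1,0,0,0,0,0,0,-1],
)

```text
clock: 25.92
position: [0.4781, -0.2855, 0.0682]
tool_rot: [[-0.999, -0.054, 0.001], [-0.054, 0.999, -0.0], [-0.001, -0.001, -1.0]]
wrist_force: [0.7, 2.2, -0.0]
finger_gap: 0.17
```

```bash
python3 - <<'E'
from h import *
go([.5775,-.0433,.14],94.7)
E
```

```text
pos [ 0.4781 -0.2855  0.0682] jawyaw 93.10 q [ -34.6   31.    95.2    0.    53.8 -127.7] F [ 0.7  2.2 -0. ] gap 0.170 t 25.92
shift [-0.1125  0.2364 -0.0718] turn [-0.03  0.05 -1.6 ] rows>= 6.5
```

Request:
arm_command(
  moves=[0,0,-0.03,0,0,0,-1,0,0,-0.07,0,0,0,-1,-0.015,0.035,-0.085,0,0,0,-1,-0.033,0.07,-0.085,0,0,0,-1,-0.052,0.108,-0.085,0,0,-1.6,-1,-0.07,0.145,-0.085,0,0,-1.6,-1,-0.088,0.183,-0.085,0,0,-1.6,-1,-0.105,0.22,-0.085,0,0,-1.6,-1],
)

```text
clock: 26.58
position: [0.5714, -0.0583, 0.1531]
tool_rot: [[-0.997, -0.082, 0.001], [-0.082, 0.997, -0.0], [-0.001, -0.0, -1.0]]
wrist_force: [0.8, -1.2, 0.1]
finger_gap: 0.17
```

Request:
arm_command(
  moves=[0,0,0,0,0,0,-1,0,0,0,0,0,0,-1],
)

```text
clock: 26.75
position: [0.5712, -0.0583, 0.1527]
tool_rot: [[-0.996, -0.085, 0.001], [-0.085, 0.996, -0.0], [-0.0, -0.0, -1.0]]
wrist_force: [0.1, -0.6, -0.3]
finger_gap: 0.172
```

```bash
python3 - <<'E'
from h import *
go([.5772,-.0431,.108],94.7)
E
```

```text
pos [ 0.5712 -0.0583  0.1527] jawyaw 94.89 q [  -9.5   26.1   89.4   -0.    64.5 -104.4] F [ 0.1 -0.6 -0.3] gap 0.172 t 26.75
shift [-0.0072  0.0147  0.0447] turn [-0.02  0.03  0.19] rows>= 1.1
```

Request:
arm_command(
  moves=[-0.0072,0.0147,0.01,0,0,0.2,-1,-0.0072,0.0147,0.03,0,0,0.2,-1,-0.0072,0.0147,0.0445,0,0,0.2,-1,-0.0072,0.0147,0.0445,0,0,0.2,-1,-0.0072,0.0147,0.0445,0,0,0.2,-1,-0.0072,0.0147,0.0445,0,0,0.2,-1],
)

```text
clock: 27.25
position: [0.577, -0.0457, 0.1092]
tool_rot: [[-0.997, -0.077, 0.001], [-0.077, 0.997, -0.0], [-0.001, -0.0, -1.0]]
wrist_force: [0.3, -0.5, -0.2]
finger_gap: 0.173
```

```bash
cat >> h.py <<'E'
def pinview(fn):
    f,c=snap("wrist",fn)
    go([.5772,-.0431,.07],94.7)
    cv2.imwrite(f"pics/{fn}y.png",cv2.resize(cv2.cvtColor(f,cv2.COLOR_RGB2BGR)[195:250,250:310],None,fx=10,fy=10,interpolation=cv2.INTER_NEAREST))
def pincalc(fn,lug,tip,tipz):
    f,c=load(fn); u=lambda p:np.array(p)/10+[250,195]
    L=onplane("wrist",[u(lug)],.036,c)[0]; t=onplane("wrist",[u(tip)],tipz,c)[0]
    a=np.radians(4.7); xd=np.array([np.cos(a),np.sin(a)]); yd=np.array([-xd[1],xd[0]])
    e=L[:2]+.0128*xd; p=t[:2]+.0017*xd
    print("eye",e,"pin",p,"tool shift x %.4f y %.4f"%(-(e-p)@xd,(e-p)@yd))
E
python3 - <<'E'
from h import *
pinview("w28")
E
```

```text
pos [ 0.5772 -0.0456  0.1093] jawyaw 94.45 q [  -8.1   29.8   90.3   -0.    59.8 -102.6] F [ 0.4 -0.1 -0.3] gap 0.174 t 27.30
shift [-0.0002  0.0025  0.0393] turn [-0.03  0.1  -0.25] rows>= 0.9
```

View pics/w28y.png

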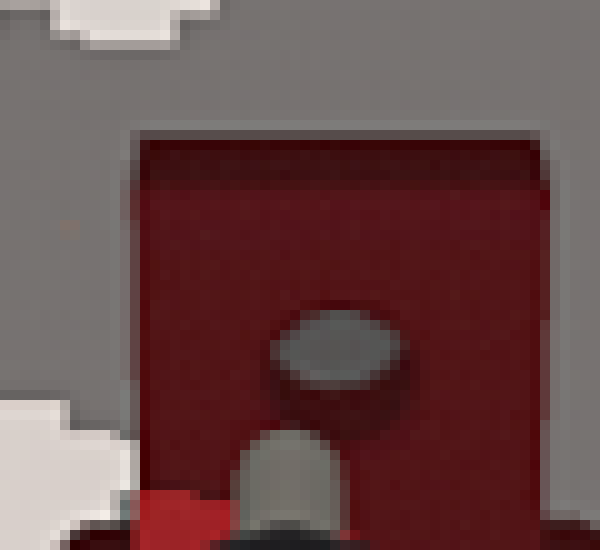

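```bash
python3 - <<'E'
from h import *
pincalc("w28",(340,187),(290,428),.1093-.0642)
E
```

```text
eye [ 0.57700986 -0.04337901] pin [ 0.57843822 -0.04640109] tool shift x 0.0012 y 0.0031
```

Request:
arm_command(
  moves=[0.0006,0.0028,0.002,0,0,0,-1,0.0006,0.0028,0.004,0,0,0,-1,0.0006,0.0028,0.004,0,0,0,-1,0.0006,0.0028,0.004,0,0,0,-1],
)

```text
clock: 27.63
position: [0.5759, -0.042, 0.1041]
tool_rot: [[-0.997, -0.079, -0.0], [-0.079, 0.997, -0.0], [0.0, -0.0, -1.0]]
wrist_force: [-0.5, 0.8, -0.5]
finger_gap: 0.173
```

```bash
python3 - <<'E'
from h import *
pinview("w29")
E
```

```text
pos [ 0.5759 -0.0421  0.1041] jawyaw 94.50 q [  -7.8   30.1   90.7   -0.    59.2 -102.3] F [-0.2  0.6 -0.4] gap 0.172 t 27.68
shift [-0.0012 -0.0011  0.0341] turn [-0.   0.  -0.2] rows>= 0.8
```

View pics/w29y.png

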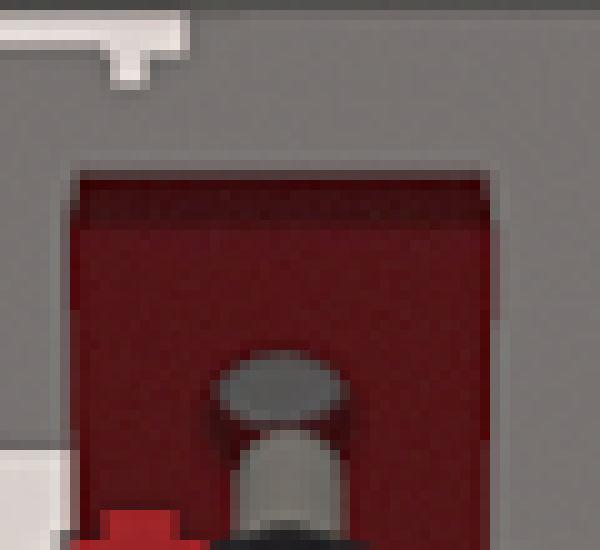

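```bash
python3 - <<'E'
from h import *
pincalc("w29",(282,228),(290,426),.1041-.0642)
E
```

```text
eye [ 0.57704809 -0.04317015] pin [ 0.57712937 -0.04272224] tool shift x 0.0001 y -0.0004
```

Request:
arm_command(
  moves=[-0.0004,-0.0006,0.001,0,0,0,-1,-0.0004,-0.0006,0.004,0,0,0,-1,-0.0004,-0.0006,0.008,0,0,0,-1,-0.0004,-0.0006,0.012,0,0,0,-1,-0.0004,-0.0006,0.016,0,0,0,-1,-0.0004,-0.0006,0.016,0,0,0,-1],
)

```text
clock: 28.18
position: [0.5759, -0.0426, 0.0869]
tool_rot: [[-0.997, -0.078, -0.002], [-0.078, 0.997, 0.0], [0.002, 0.0, -1.0]]
wrist_force: [-0.5, 0.3, -0.4]
finger_gap: 0.171
```

```bash
python3 - <<'E'
from h import *
go([.5772,-.0431,.07],94.7)
E
```

```text
pos [ 0.5759 -0.0426  0.0869] jawyaw 94.49 q [  -7.9   31.6   91.1   -0.    57.4 -102.4] F [-0.5  0.3 -0.4] gap 0.171 t 28.18
shift [-0.0013 -0.0006  0.0169] turn [ 0.02 -0.09 -0.21] rows>= 0.4
```

Inside the eyelet with no force; push home.

Request:
arm_command(
  moves=[-0.0003,-0.0003,0.004,0,0,0,-1,-0.0003,-0.0003,0.008,0,0,0,-1,-0.0003,-0.0003,0.012,0,0,0,-1,-0.0003,-0.0003,0.015,0,0,0,-1,-0.0003,-0.0003,0.017,0,0,0,-1,-0.0003,-0.0003,0.018,0,0,0,-1,-0.0003,-0.0003,0.018,0,0,0,-1,-0.0003,-0.0003,0.018,0,0,0,-1],
)

```text
clock: 28.85
position: [0.5767, -0.043, 0.0701]
tool_rot: [[-0.997, -0.078, 0.0], [-0.078, 0.997, -0.0], [-0.0, -0.0, -1.0]]
wrist_force: [0.6, 0.8, -0.2]
finger_gap: 0.171
```

Request:
arm_command(
  moves=[0,0,0.001,0,0,0,-1,0,0,0.002,0,0,0,-1,0,0,0.002,0,0,0,-1,0,0,0.002,0,0,0,-1],
)

```text
clock: 29.18
position: [0.5771, -0.043, 0.0697]
tool_rot: [[-0.997, -0.078, 0.001], [-0.078, 0.997, -0.0], [-0.001, -0.0, -1.0]]
wrist_force: [-8.1, 1.7, 19.0]
finger_gap: 0.174
```

Request:
arm_command(
  moves=[0,0,0,0,0,0,-0.4,0,0,0,0,0,0,-0.4,0,0,0,0,0,0,-0.4,0,0,-0.02,0,0,0,-0.2,0,0,-0.05,0,0,0,0.2,0.01,0,-0.085,0,0,0,0.5,0.04,-0.03,-0.09,0,0,0,0.5,0.06,-0.07,-0.09,0,0,0,0],
)

```text
clock: 29.85
position: [0.5235, -0.1129, 0.1602]
tool_rot: [[-0.997, -0.082, 0.003], [-0.082, 0.997, -0.001], [-0.003, -0.001, -1.0]]
wrist_force: [1.0, -0.4, -1.0]
finger_gap: 0.624
```

```bash
python3 - <<'E'
from h import *
go([.4235,-.288,.125],93)
E
```

```text
pos [ 0.5235 -0.1129  0.1602] jawyaw 94.70 q [ -16.1   21.    95.7    0.    63.1 -110.8] F [ 1.  -0.4 -1. ] gap 0.624 t 29.85
shift [ 0.1141 -0.1663  0.035 ] turn [-0.06  0.19  1.7 ] rows>= 4.9
```

Request:
arm_command(
  moves=[0.02,-0.033,0,0,0,1.7,0,0.043,-0.066,0,0,0,1.7,0,0.066,-0.099,0.01,0,0,1.7,0,0.09,-0.132,0.02,0,0,1.7,0,0.1141,-0.166,0.035,0,0,1.7,0,0.1141,-0.166,0.035,0,0,1.7,0,0.1141,-0.166,0.035,0,0,1.7,0,0.1141,-0.166,0.035,0,0,1.7,0],
)

```text
clock: 30.52
position: [0.4233, -0.288, 0.1231]
tool_rot: [[-0.999, -0.048, 0.0], [-0.048, 0.999, 0.0], [-0.0, 0.0, -1.0]]
wrist_force: [0.8, 0.4, 0.5]
finger_gap: 0.497
```

```bash
python3 - <<'E'
from h import *
f,c=snap("wrist","w30")
go([.4235,-.288,.0675],93)
cv2.imwrite("pics/w30z.png",cv2.resize(cv2.cvtColor(f,cv2.COLOR_RGB2BGR)[120:320,180:380],None,fx=3,fy=3,interpolation=cv2.INTER_CUBIC))
E
```

```text
pos [ 0.4237 -0.2875  0.1233] jawyaw 92.83 q [ -38.3   21.3  101.     0.    57.7 -131.1] F [ 0.9  0.5 -0.2] gap 0.497 t 30.57
shift [ 0.0003 -0.0005  0.0558] turn [-0.01  0.02 -0.17] rows>= 1.3
```

View pics/w30z.png

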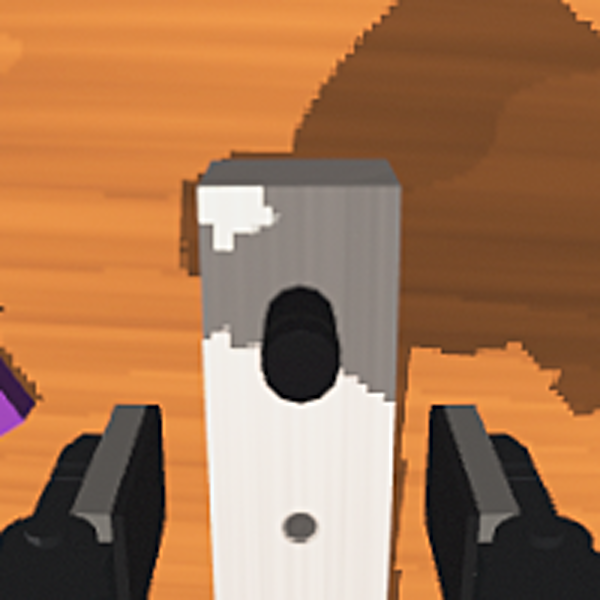

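```bash
python3 - <<'E'
from h import *
f,c=load("w30")
P=onplane("wrist",np.array([(301,364)])/3+[180,120],.064,c); print(P)
go([P[0,0],P[0,1],.0675],93)
E
```

```text
[[ 0.42316501 -0.28791252  0.064     ]]
pos [ 0.4237 -0.2875  0.1233] jawyaw 92.83 q [ -38.3   21.3  101.     0.    57.7 -131.1] F [ 0.9  0.5 -0.2] gap 0.497 t 30.57
shift [ 0.0006 -0.0004  0.0558] turn [-0.01  0.02 -0.17] rows>= 1.3
```

Request:
arm_command(
  moves=[0.0005,-0.0004,0.015,0,0,0,0,0.0005,-0.0004,0.035,0,0,0,-0.1,0.0005,-0.0004,0.05,0,0,0,-0.1,0.0005,-0.0004,0.0555,0,0,0,-0.1,0.0005,-0.0004,0.0555,0,0,0,-1,0.0005,-0.0004,0.0555,0,0,0,-1,0.0005,-0.0004,0.0555,0,0,0,-1,0.0005,-0.0004,0.0555,0,0,0,-1],
  squeeze=30,
)

```text
clock: 31.23
position: [0.4232, -0.2884, 0.0684]
tool_rot: [[-0.999, -0.049, 0.001], [-0.049, 0.999, -0.0], [-0.001, -0.0, -1.0]]
wrist_force: [1.3, 2.9, 0.7]
finger_gap: 0.174
```

Request:
arm_command(
  moves=[0,0,0,0,0,0,-1,0,0,0,0,0,0,-1],
)

```text
clock: 31.4
position: [0.4231, -0.2884, 0.0682]
tool_rot: [[-0.999, -0.049, 0.001], [-0.049, 0.999, -0.0], [-0.001, -0.0, -1.0]]
wrist_force: [1.0, 6.2, 4.7]
finger_gap: 0.175
```

```bash
python3 - <<'E'
from h import *
go([.5700,.0416,.155],94.7)
E
```

```text
pos [ 0.4231 -0.2884  0.0682] jawyaw 92.80 q [ -38.4   26.4  102.6    0.    51.  -131.2] F [1.  6.2 4.7] gap 0.175 t 31.40
shift [-0.1629  0.3225 -0.0867] turn [-0.02  0.06 -1.9 ] rows>= 8.9
```

Request:
arm_command(
  moves=[0,0,-0.03,0,0,0,-1,0,0,-0.065,0,0,0,-1,0,0.02,-0.087,0,0,0,-1,-0.016,0.055,-0.087,0,0,0,-1,-0.034,0.09,-0.087,0,0,-1.9,-1,-0.052,0.125,-0.087,0,0,-1.9,-1,-0.07,0.16,-0.087,0,0,-1.9,-1,-0.09,0.195,-0.087,0,0,-1.9,-1],
)

```text
clock: 32.07
position: [0.5035, -0.0879, 0.1551]
tool_rot: [[-0.997, -0.081, 0.001], [-0.081, 0.997, -0.001], [-0.001, -0.001, -1.0]]
wrist_force: [0.7, -1.8, 0.6]
finger_gap: 0.171
```

```bash
python3 - <<'E'
from h import *
go([.5700,.0416,.155],94.7)
E
```

```text
pos [ 0.5035 -0.0879  0.1551] jawyaw 94.67 q [ -14.    18.6   99.8   -0.    61.6 -108.7] F [ 0.7 -1.8  0.6] gap 0.171 t 32.07
shift [-7.680e-02  1.236e-01  1.000e-04] turn [-0.04  0.06 -0.03] rows>= 3.5
```

Request:
arm_command(
  moves=[-0.018,0.031,0,0,0,0,-1,-0.038,0.062,0,0,0,0,-1,-0.057,0.093,0,0,0,0,-1,-0.0765,0.123,0,0,0,0,-1,-0.0765,0.123,0.02,0,0,0,-1,-0.0765,0.123,0.04,0,0,0,-1,-0.0765,0.123,0.046,0,0,0,-1,-0.0765,0.123,0.046,0,0,0,-1],
)

```text
clock: 32.73
position: [0.5686, 0.0392, 0.1073]
tool_rot: [[-0.997, -0.082, -0.003], [-0.082, 0.997, -0.0], [0.003, -0.0, -1.0]]
wrist_force: [0.2, 0.3, -0.3]
finger_gap: 0.171
```

```bash
python3 - <<'E'
from h import *
pinview("w31")
E
```

```text
pos [0.5692 0.0391 0.1087] jawyaw 94.67 q [  0.3  29.   91.7  -0.   59.3 -94.4] F [-0.6  0.3 -0.3] gap 0.175 t 32.78
shift [-0.0013 -0.0826  0.0387] turn [-0.01 -0.04 -0.03] rows>= 2.2
```

View pics/w31y.png

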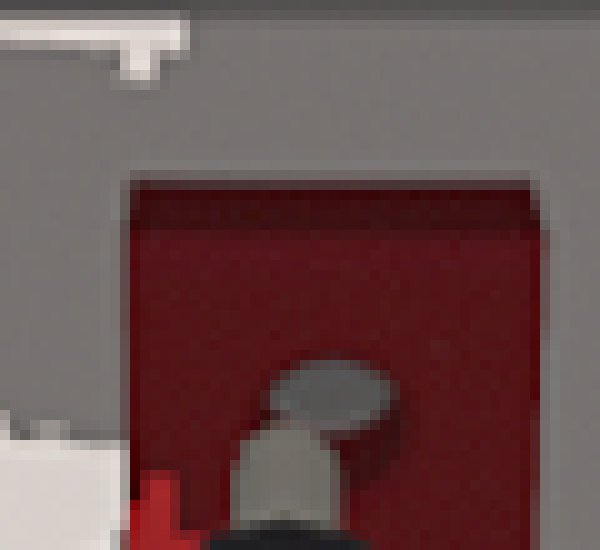

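```bash
python3 - <<'E'
from h import *
pincalc("w31",(335,233),(288,422),.1087-.0642)
E
```

```text
eye [0.57064122 0.04139055] pin [0.56885188 0.03835792] tool shift x -0.0020 y 0.0029
```

Request:
arm_command(
  moves=[-0.0016,0.0028,0.002,0,0,0,-1,-0.0016,0.0028,0.004,0,0,0,-1,-0.0016,0.0028,0.004,0,0,0,-1,-0.0016,0.0028,0.004,0,0,0,-1],
)

```text
clock: 33.12
position: [0.5708, 0.0423, 0.105]
tool_rot: [[-0.997, -0.082, 0.001], [-0.082, 0.997, -0.0], [-0.001, -0.0, -1.0]]
wrist_force: [-0.1, 0.4, 1.2]
finger_gap: 0.171
```

```bash
python3 - <<'E'
from h import *
pinview("w32")
E
```

```text
pos [0.5707 0.0423 0.105 ] jawyaw 94.68 q [  0.6  29.5  91.6  -0.   58.9 -94.1] F [-0.6 -0.7 -0.3] gap 0.170 t 33.17
shift [ 0.0006 -0.0856  0.035 ] turn [-0.    0.04 -0.02] rows>= 2.2
```

View pics/w32y.png

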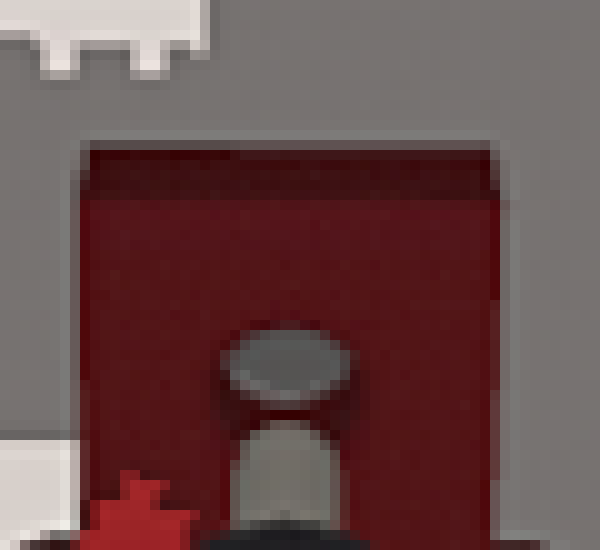

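```bash
python3 - <<'E'
from h import *
pincalc("w32",(289,199),(286,421),.105-.0642)
E
```

```text
eye [0.57039753 0.04140926] pin [0.57174247 0.04133471] tool shift x 0.0013 y 0.0002
```

Request:
arm_command(
  moves=[0.0008,0,0.001,0,0,0,-1,0.0008,0,0.004,0,0,0,-1,0.0008,0,0.008,0,0,0,-1,0.0008,0,0.012,0,0,0,-1,0.0008,0,0.017,0,0,0,-1,0.0008,0,0.017,0,0,0,-1],
)

```text
clock: 33.67
position: [0.5693, 0.0423, 0.0862]
tool_rot: [[-0.997, -0.082, -0.002], [-0.082, 0.997, -0.0], [0.002, 0.0, -1.0]]
wrist_force: [-0.5, 0.9, -0.6]
finger_gap: 0.169
```

```bash
python3 - <<'E'
from h import *
go([.5700,.0416,.07],94.7)
E
```

```text
pos [0.5693 0.0423 0.0862] jawyaw 94.70 q [  0.6  30.9  92.3   0.   56.9 -94.1] F [-0.5  0.9 -0.6] gap 0.169 t 33.67
shift [-0.0007 -0.0008  0.0162] turn [ 0.01 -0.1  -0.  ] rows>= 0.4
```

Request:
arm_command(
  moves=[-0.0002,0,0.004,0,0,0,-1,-0.0002,0,0.008,0,0,0,-1,-0.0002,0,0.012,0,0,0,-1,-0.0002,0,0.015,0,0,0,-1,-0.0002,0,0.017,0,0,0,-1,-0.0002,0,0.018,0,0,0,-1,-0.0002,0,0.019,0,0,0,-1,-0.0002,0,0.019,0,0,0,-1],
)

```text
clock: 34.33
position: [0.5703, 0.0424, 0.07]
tool_rot: [[-0.997, -0.082, 0.001], [-0.082, 0.997, -0.0], [-0.001, -0.0, -1.0]]
wrist_force: [-8.2, -0.6, 18.2]
finger_gap: 0.173
```

Request:
arm_command(
  moves=[0,0,0,0,0,0,-0.4,0,0,0,0,0,0,-0.4,0,0,0,0,0,0,-0.4,0,0,-0.02,0,0,0,-0.2,0,0,-0.05,0,0,0,0.2,0.01,0,-0.085,0,0,0,0.5,0.01,-0.03,-0.11,0,0,0,1,0.01,-0.065,-0.13,0,0,0,1],
)

```text
clock: 35.0
position: [0.5654, -0.0226, 0.201]
tool_rot: [[-0.996, -0.085, 0.002], [-0.085, 0.996, -0.0], [-0.002, -0.0, -1.0]]
wrist_force: [0.8, -0.8, -0.7]
finger_gap: 0.94
```

Request:
arm_command(
  moves=[0,0,0,0,0,0,1,0,0,0,0,0,0,1,0,0,0,0,0,0,1],
)

```text
clock: 35.25
position: [0.5651, -0.023, 0.1977]
tool_rot: [[-0.997, -0.081, -0.001], [-0.081, 0.997, 0.0], [0.001, 0.0, -1.0]]
wrist_force: [1.0, 0.9, -0.4]
finger_gap: 1.0
```

```bash
python3 - <<'E'
from h import *
f,c=snap("wrist","w33")
snap("scene","s33")
snap("top","t33")
go([.517,.301,.13],91)
E
```

```text
pos [ 0.565  -0.0224  0.1974] jawyaw 94.76 q [  -6.    22.2   88.5    0.    69.4 -100.7] F [ 0.1  0.  -0.4] gap 0.999 t 35.40
shift [0.0209 0.3262 0.0676] turn [ 0.02 -0.1   3.76] rows>= 8.0
```

View pics/w33.png

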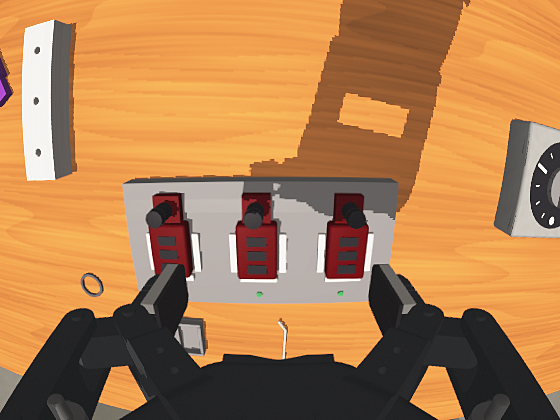

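View pics/s33.png

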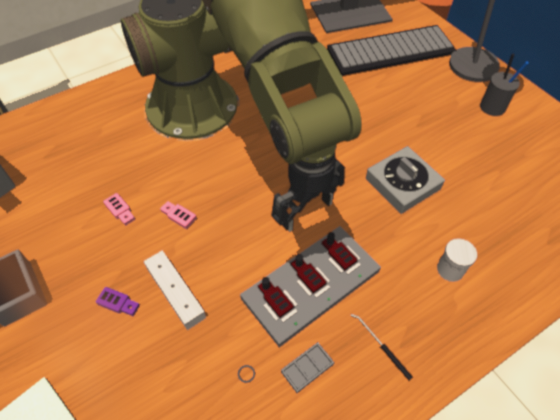

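Request:
arm_command(
  moves=[0.0026,0.04,0,0,0,3.8,1,0.005,0.08,0,0,0,3.8,1,0.0078,0.12,0,0,0,3.8,1,0.0105,0.16,0,0,0,3.8,1,0.013,0.2,0,0,0,3.8,1,0.0155,0.24,0,0,0,3.8,1,0.018,0.28,0,0,0,3.8,1,0.0195,0.32,0,0,0,3.8,1],
)

```text
clock: 36.07
position: [0.5184, 0.2967, 0.1979]
tool_rot: [[-1.0, -0.017, -0.001], [-0.017, 1.0, -0.0], [0.001, -0.0, -1.0]]
wrist_force: [0.8, -0.3, 0.9]
finger_gap: 1.003
```

Request:
arm_command(
  moves=[0,0,0,0,0,0,1,0,0,0,0,0,0,1,0,0,0,0,0,0,1],
)

```text
clock: 36.32
position: [0.5192, 0.2943, 0.1978]
tool_rot: [[-1.0, -0.017, -0.001], [-0.017, 1.0, -0.001], [0.001, -0.001, -1.0]]
wrist_force: [-0.3, -0.1, -0.1]
finger_gap: 1.001
```

```bash
python3 - <<'E'
from h import *
f,c=snap("wrist","w34")
go([.518,.3003,.13],90.9)
cv2.imwrite("pics/w34z.png",cv2.resize(cv2.cvtColor(f,cv2.COLOR_RGB2BGR)[110:310,185:385],None,fx=3,fy=3,interpolation=cv2.INTER_CUBIC))
E
```

```text
pos [0.5196 0.2936 0.198 ] jawyaw 90.89 q [ 26.   26.   83.   -0.   71.  -64.9] F [-0.2 -0.7 -0.6] gap 1.001 t 36.37
shift [0.0014 0.0067 0.068 ] turn [-0.03 -0.04 -0.01] rows>= 1.6
```

View pics/w34z.png

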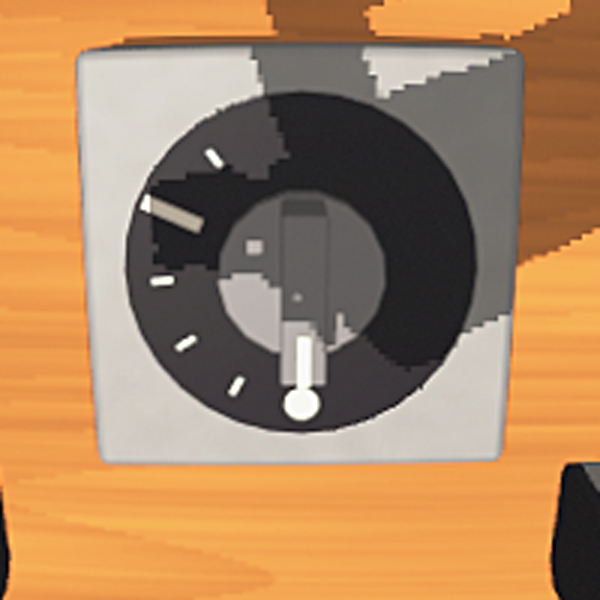

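Request:
arm_command(
  moves=[0.0014,0.0067,0.03,0,0,0,0,0.0014,0.0067,0.06,0,0,0,0,0.0014,0.0067,0.09,0,0,0,0,0.0014,0.0067,0.117,0,0,0,0,0.0014,0.0067,0.117,0,0,0,0,0.0014,0.0067,0.117,0,0,0,-1,0.0014,0.0067,0.117,0,0,0,-1,0.0014,0.0067,0.117,0,0,0,-1],
  squeeze=30,
)

```text
clock: 37.03
position: [0.5193, 0.3007, 0.0839]
tool_rot: [[-1.0, -0.015, 0.003], [-0.015, 1.0, 0.001], [-0.003, 0.001, -1.0]]
wrist_force: [-0.9, -3.8, 3.0]
finger_gap: 0.131
```

Request:
arm_command(
  moves=[0,0,0,0,0,0,-1,0,0,0,0,0,0,-1,0,0,0,0,0,0,-1],
)

```text
clock: 37.28
position: [0.5193, 0.3007, 0.0838]
tool_rot: [[-1.0, -0.015, 0.003], [-0.015, 1.0, 0.001], [-0.003, 0.001, -1.0]]
wrist_force: [-0.5, -4.2, 8.1]
finger_gap: 0.133
```

```bash
python3 - <<'E'
from h import *
go([.518,.3003,.08],90.9)
E
```

```text
pos [0.5193 0.3007 0.0838] jawyaw 90.88 q [ 26.6  34.1  87.4  -0.   58.3 -64.3] F [-0.5 -4.2  8.1] gap 0.133 t 37.28
shift [ 0.0013 -0.0004  0.0038] turn [ 0.05  0.19 -0.02] rows>= 0.1
```

Request:
arm_command(
  moves=[0,0,0,0,0,6,-1,0,0,0,0,0,12,-1,0,0,0,0,0,18,-1,0,0,0,0,0,24,-1,0,0,0,0,0,30,-1,0,0,0,0,0,36,-1,0,0,0,0,0,42,-1,0,0,0,0,0,48,-1],
)

```text
clock: 37.95
position: [0.5189, 0.2997, 0.0838]
tool_rot: [[-0.677, 0.736, 0.002], [0.736, 0.677, -0.001], [-0.002, 0.0, -1.0]]
wrist_force: [-4.6, -13.5, 14.0]
finger_gap: 0.13
```

Request:
arm_command(
  moves=[0,0,0,0,0,6,-1,0,0,0,0,0,12,-1,0,0,0,0,0,18,-1,0,0,0,0,0,24,-1,0,0,0,0,0,30,-1,0,0,0,0,0,36,-1,0,0,0,0,0,42,-1,0,0,0,0,0,48,-1],
)

```text
clock: 38.62
position: [0.518, 0.2994, 0.0837]
tool_rot: [[0.094, 0.996, -0.001], [0.996, -0.094, -0.002], [-0.002, -0.001, -1.0]]
wrist_force: [-14.2, -16.5, 20.7]
finger_gap: 0.129
```

```bash
python3 - <<'E'
from h import *
go([.518,.3003,.08],90.9-114.6)
E
```

```text
pos [0.518  0.2994 0.0837] jawyaw -5.41 q [26.6 34.1 87.5 -0.1 58.6 32. ] F [-14.2 -16.5  20.7] gap 0.129 t 38.62
shift [ 0.0009 -0.      0.0037] turn [-0.02  0.15 18.29] rows>= 2.6
```

Request:
arm_command(
  moves=[-0.0006,-0.0006,-0.001,0,0,6,-1,-0.0006,-0.0006,-0.001,0,0,12,-1,-0.0006,-0.0006,-0.001,0,0,18.3,-1,-0.0006,-0.0006,-0.001,0,0,18.3,-1,-0.0006,-0.0006,-0.001,0,0,18.3,-1,-0.0006,-0.0006,-0.001,0,0,18.3,-1],
)

```text
clock: 39.12
position: [0.5173, 0.2994, 0.0838]
tool_rot: [[0.397, 0.918, -0.001], [0.918, -0.397, -0.001], [-0.002, -0.0, -1.0]]
wrist_force: [-7.2, -9.5, 7.4]
finger_gap: 0.13
```

```bash
python3 - <<'E'
from h import *
go([.518,.3003,.08],90.9-114.6)
E
```

```text
pos [0.5173 0.2994 0.0838] jawyaw -23.42 q [26.6 34.  87.6 -0.1 58.5 50. ] F [-7.2 -9.5  7.4] gap 0.130 t 39.12
shift [0.0011 0.0002 0.0038] turn [-0.01  0.09  0.28] rows>= 0.1
```

Nudge 0.3° and release, rise, look.

Request:
arm_command(
  moves=[0,0,0,0,0,0.4,-1,0,0,0,0,0,0.4,-1,0,0,0,0,0,0.4,0.2,0,0,0,0,0,0.4,0.2,0,0,0,0,0,0.4,0.2,0,0,-0.03,0,0,0.4,0.2,0,0,-0.07,0,0,0.4,0.5,0,0,-0.11,0,0,0.4,1],
)

```text
clock: 39.78
position: [0.5172, 0.3001, 0.1937]
tool_rot: [[0.404, 0.915, -0.001], [0.915, -0.404, -0.0], [-0.001, -0.001, -1.0]]
wrist_force: [1.1, 0.7, 0.4]
finger_gap: 0.858
```

Request:
arm_command(
  moves=[0,0,0,0,0,0,1,0,0,0,0,0,0,1,0,0,0,0,0,0,1,0,0,0,0,0,0,1],
)

```text
clock: 40.12
position: [0.5171, 0.3, 0.1912]
tool_rot: [[0.404, 0.915, -0.002], [0.915, -0.404, -0.001], [-0.002, -0.001, -1.0]]
wrist_force: [0.1, -0.0, -0.1]
finger_gap: 1.0
```

```bash
python3 - <<'E'
from h import *
f,c=snap("wrist","w35")
snap("top","t35")
go([.518,.3003,.08],90.9-114.6)
cv2.imwrite("pics/w35z.png",cv2.resize(cv2.cvtColor(f,cv2.COLOR_RGB2BGR)[110:310,185:385],None,fx=3,fy=3,interpolation=cv2.INTER_CUBIC))
E
```

```text
pos [0.5172 0.3    0.1912] jawyaw -23.80 q [26.6 26.6 83.1 -0.  70.4 50.4] F [0.  0.3 0.9] gap 1.004 t 40.22
shift [0.0007 0.0007 0.1112] turn [-0.08  0.09 -0.1 ] rows>= 2.7
```

View pics/w35z.png

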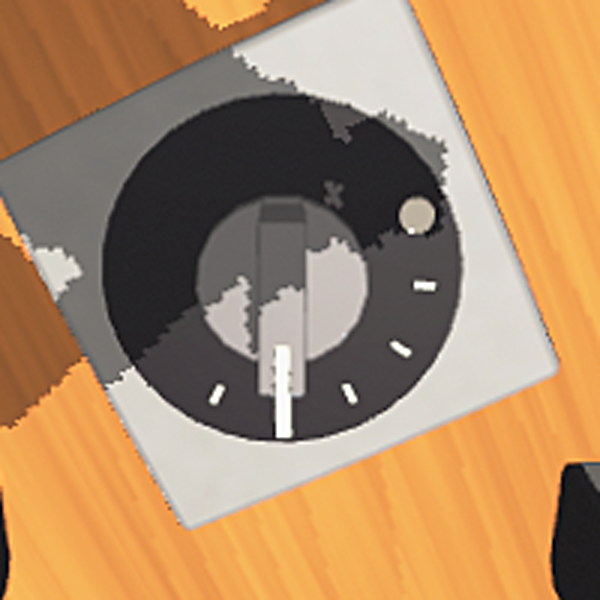

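View pics/t35.png

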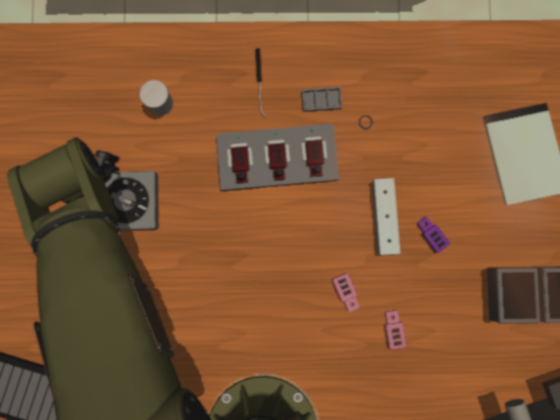

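```bash
python3 - <<'E'
from h import *
f,c=snap("scene","s36")
cv2.imwrite("pics/s36z.png",cv2.resize(cv2.cvtColor(f,cv2.COLOR_RGB2BGR)[215:345,230:390],None,fx=4.5,fy=4.5,interpolation=cv2.INTER_CUBIC))
E
```

```text
(no output)
```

View pics/s36z.png

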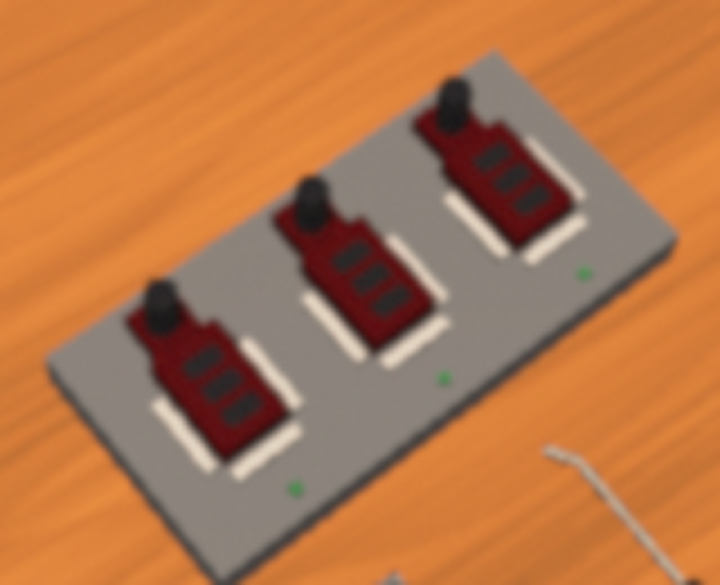

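All three fobs lie in their nests with the pin heads down on the lugs, and the dial is on the long bar. Handing in.

```bash
python3 -c "
from station import bot
print(bot.sign_off())"
```

```text
the job is handed in; nothing more can be done
None
```

The job is done and handed in at about 40 s of the 210 s allowed.

- **What I did:** I turned the dial from about 0.8 rad to the dot. I then seated all three dark red fobs, one per nest with the lug towards the robot, and pushed a pin home through each eyelet. Last, I turned the dial to the long bar.
- **Pins:** Each pin stopped at its expected depth (tip about 6 mm above the desk) under 16 to 19 N of push. All three fobs were there, so no pin is left in the rack.
- **Last pictures:** Every fob lies between its rails with the pin head down on its lug. The dial pointer lines up with the long bar. The canister, pick tool, key ring and chip carrier are where they started. The gripper is clear and open.
- **Disagreements:** Wrist-camera and arm readings differed by up to about 1 mm. I corrected fob 0 by 1.4 mm using the view through its eyelet. While turning to the long bar the wrist force briefly reached about 30 N in total, because the grip was slightly off the dial's axis. I eased it, and it stayed well below the 120 N wrist limit.

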